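Put the stain droppers back in the reagent caddy

ROBOT

A 6-joint arm with a two-finger parallel gripper is mounted at the origin on the work surface. World frame = base frame: x ahead of the robot, y to its left, z up, the work surface at z = 0. Lengths are in mm, angles in rad, forces in N, time in s.
With the tool pointing down it reaches from about 375 to 900 mm from the base axis. Payload 3.1 kg.
Tool frame: the origin (TCP) lies at the very end of the fingers, on their centre line; the grasp point (between the pads) lies 19 mm behind it; x points along the fingers, y is the direction in which the jaws open and shut, and the axes are right-handed (so a half turn about x gives the same grasp; the last joint's range is limited). The gripper opens to 87 mm and grips with 3 to 60 N. Pads are 19 mm wide; open, the fingers measure 117 mm over their backs; the gripper's body (75 mm by 190 mm) begins 51 mm behind the grasp point.
Start: joints at [1.157, 0.527, 1.433, -0, 1.181, -0.178], TCP at [145.973, 607.691, 222.548] pointing down, gripper open.
Joint ranges: [-3.08, 3.08], [-0.75, 2.2], [0.22, 2.44], [-1.43, 4.57], [0, 2.65], [-2.85, 2.85]. Speed limits (rad/s): [2.79, 2.79, 3.14, 3.14, 3.14, 3.14].

INTERFACE

Orientations are given as a unit quaternion [x, y, z, w].
In Python, from rig import get_state, capture, finish_job gives the robot as it stands.
- The arm moves only by the tool play_rows, never from a script. Its argument "commands" is a list of rows, each an object with "offset": the shift along the tool's x, y, z each as a share of 0.15 m, from -1 to 1, a list of three; "rotation": the turn, a rotation vector about the tool's x, y, z each as a share of pi rad, from -1 to 1, a list of three; "gripper": the finger opening in mm, from 0 to 87. In form: [{"offset": [dx, dy, dz], "rotation": [ax, ay, az], "gripper": gripper}, ...]. A call has 1 to 20 rows; each row is the pose to reach, as a shift and turn from the pose commanded when the call began, along the tool's axes at that moment, turning the shorter way round; what a row does not reach only later rows make up. A row lasts 1/10 s, in which the tool goes at most 50 mm and 8.59 degrees, less where a joint would pass 70% of its speed; a pose out of reach is approached as far as the arm can. A call with a number of a shift or a turn outside -1 to 1 is refused whole. A call with a gripper value outside its range is refused whole. The fingers move at their own pace and stop on an object; "squeeze" is the grip in N (left out, the last holds). Time passes only in rows, so rows that repeat a pose let the fingers close. It gives the time, the measured TCP pose, the force and the opening at its end, in the units of the state.
- get_state(): the state, without advancing time (a new reading comes with each control period).
- capture(name): name is "scene" or "top" or "wrist"; returns a dict with "color" (420x560x3 uint8, red, green, blue), "mtx" (3x3 intrinsics, pixels), "rvec" (rotation vector, rad) and "tvec" (3), from world to camera coordinates, as OpenCV has them. Camera axes: x right, y down, z forward; pixel columns grow to the right and rows downward; lengths in mm; the calibration is good to about 2 mm. A picture is of the moment at which its call begins. There is no depth.
- finish_job(): hands the job in, once; it reports no verdict.
The state is a dict: "time": time; "qpos": joint angles; "dq": joint speeds; "joint_torque": joint torques, N m; "eef_pos": TCP position; "eef_rot": TCP orientation; "force": force on the tool from outside, world axes, zero at the start; "torque": the same for the moment, N m; "finger_gap": finger opening in mm.
Only numpy, scipy, OpenCV 4.12 (cv2) and the standard library are available. Lean on these libraries where they do the work, as an engineer would, in place of code of your own. Each camera call takes 0.05 s, during which the arm holds its last target.

TASK

Gather the three amber dropper bottles (the ones with a slender rubber teat on top) into the caddy, each standing upright on the bottom of the hole made for its size: smallest bottle in the smallest hole, middle one in the middle hole, largest in the largest. Set them down rather than dropping them, do not knock any over, and leave the two flat screw-cap bottles standing where they are.

Things in the scene. Friction and masses are not known exactly. Their poses are not given: they have to be found in the camera images.
- dropper_small: The small dropper bottle: round amber glass, 24 mm in diameter, straight-sided to 56 mm up, white label low down, black collar 15 mm wide and slender black rubber teat 12 mm wide on top; 84 mm tall. Loose, about 45 g, upright on the table (z = 0). Origin: centre of its underside; z up. Gripped 44 mm up, the fingertips stay clear of the caddy at set-down.
- dropper_medium: The medium dropper bottle: round amber glass, 40 mm in diameter, straight-sided to 56 mm up, white label low down, black collar 19 mm wide and slender black rubber teat 12 mm wide on top; 84 mm tall. Loose, about 120 g, upright on the table (z = 0). Origin: centre of its underside; z up. Gripped 44 mm up, the fingertips stay clear of the caddy at set-down.
- dropper_large: The large dropper bottle: round amber glass, 56 mm in diameter, straight-sided to 56 mm up, white label low down, black collar 23 mm wide and slender black rubber teat 12 mm wide on top; 84 mm tall. Loose, about 220 g, upright on the table (z = 0). Origin: centre of its underside; z up. Gripped 44 mm up, the fingertips stay clear of the caddy at set-down.
- screwcap_medium: A look-alike that stays on the table: amber glass bottle with the same body as the medium dropper bottle (40 mm in diameter, same label), but with a wide flat black screw cap (34 mm wide) and no teat; 78 mm tall, loose. Origin: centre of its underside; z up.
- screwcap_large: A look-alike that stays on the table: amber glass bottle with the same body as the large dropper bottle (56 mm in diameter, same label), but with a wide flat black screw cap (48 mm wide) and no teat; 78 mm tall, loose. Origin: centre of its underside; z up.
- insert_small: Pale wooden block, 80 x 80 mm, 18 mm thick, fixed in the caddy, with the small hole: round, blind, central, 40 mm in diameter, 14 mm deep, dark floor. The three blocks lie in a row 82 mm apart, in varying order. Origin: centre of its underside, 4 mm above the table; hole floor 4 mm and rim 18 mm above the origin. x along the caddy, y across it.
- insert_medium: Pale wooden block, 80 x 80 mm, 18 mm thick, fixed in the caddy, with the medium hole: round, blind, central, 56 mm in diameter, 14 mm deep, dark floor. The three blocks lie in a row 82 mm apart, in varying order. Origin: centre of its underside, 4 mm above the table; hole floor 4 mm and rim 18 mm above the origin. x along the caddy, y across it.
- insert_large: Pale wooden block, 80 x 80 mm, 18 mm thick, fixed in the caddy, with the large hole: round, blind, central, 72 mm in diameter, 14 mm deep, dark floor. The three blocks lie in a row 82 mm apart, in varying order. Origin: centre of its underside, 4 mm above the table; hole floor 4 mm and rim 18 mm above the origin. x along the caddy, y across it.
- caddy: Grey plastic reagent caddy: a shallow tray 262 mm long (its x), 96 mm wide (its y), rim 16 mm above the table, fixed, holding the three wooden blocks. Origin: centre of its underside; z up. Fixed clutter stands out of the way beyond x = 0.74 m: a glass Petri dish, a phone, a cup of pencils (up to 0.19 m tall), papers.

How it is judged:
By the outcome, as a careful person would: the job done as asked, in the order asked, and still so for the second after the job is handed in, with the robot touching nothing.
It also fails if it takes over 96 s, if anything falls off the work surface, if the arm or the gripper's body presses on something with over 40 N, if the wrist force passes 120 N, or if a joint passes its speed limit or range.

## Working session

There is one attempt and no reset: what is moved stays moved. The work goes in short steps, Python scripts to look and compute and a tool call to move; the robot and the scene stay as the last step left them, time stands still between calls to the robot, and variables do not carry over. Pictures are saved under pics/ and viewed, and the job is handed in when it is done.

Besides the shell and the picture viewer there is one more tool, called by a JSON object that holds its "name" and its "arguments". play_rows: Moves the arm, as the interface text tells. Its arguments: {"type":"object","properties":{"commands":{"type":"array","items":{"type":"object","properties":{"offset":{"type":"array","items":{"type":"number","minimum":-1,"maximum":1}},"rotation":{"type":"array","items":{"type":"number","minimum":-1,"maximum":1}},"gripper":{"type":"number"}}}},"squeeze":{"type":"number"}},"required":["commands"]}

```bash
ls; mkdir -p pics
python3 - <<'E'
from rig import *
import cv2
print(get_state())
for n in ["scene","top","wrist"]:
    c=capture(n); cv2.imwrite(f"pics/{n}0.png",c["color"][:,:,::-1]); print(n,c["mtx"].tolist(),c["rvec"],c["tvec"])
E
```

```text
pics
{'time': 0.0, 'qpos': array([ 1.15650533e+00,  5.28475329e-01,  1.43391199e+00, -1.26129672e-05,
        1.18136298e+00, -1.78518120e-01]), 'dq': array([ 5.07270674e-04, -6.13783475e-04,  2.14672149e-05,  1.37658675e-03,
        5.16694958e-04,  6.57695574e-04]), 'joint_torque': array([ 3.31017209e-04, -4.40035987e+01, -1.76597482e+01,  6.32011145e-02,
        5.79392700e-02, -1.64493131e-04]), 'eef_pos': array([145.68376769, 607.03292041, 221.56290899]), 'eef_rot': array([ 0.08243284,  0.70241772, -0.08389441,  0.70197998]), 'force': array([-0.28796075, -0.9524363 , -0.71398618]), 'torque': array([ 0.05532116, -0.00793266,  0.0256383 ]), 'finger_gap': 87.07967083520514}
scene [[495.3302597683165, 0.0, 282.69455732621316], [0.0, 495.3302597683165, 207.63199982129618], [0.0, 0.0, 1.0]] [ 2.22992047  1.1939791  -0.42764157] [-247.20378319 -332.95802714 1333.51378131]
top [[546.9751213864233, 0.0, 282.979425857844], [0.0, 546.9751213864233, 207.35757923746544], [0.0, 0.0, 1.0]] [ 2.15908763 -2.15300501  0.14028434] [ -56.18862802  535.90577294 1213.71831654]
wrist [[306.71066081633705, 0.0, 274.63673313036975], [0.0, 306.71066081633705, 212.09548389207677], [0.0, 0.0, 1.0]] [-2.29828896 -1.81352572 -0.2351724 ] [-623.69993579  -29.94382581  389.79636693]
```

View pics/top0.png

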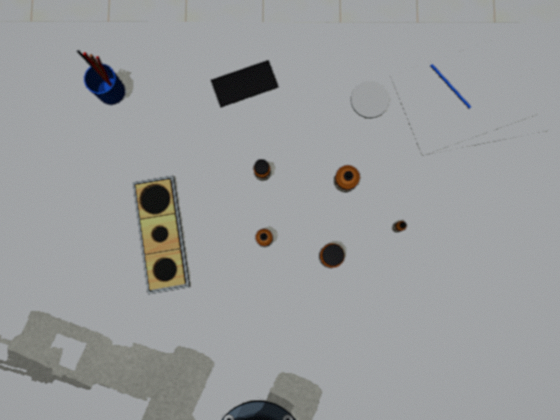

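View pics/scene0.png

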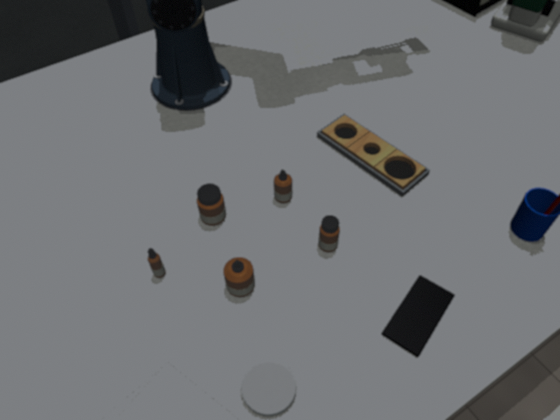

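View pics/wrist0.png

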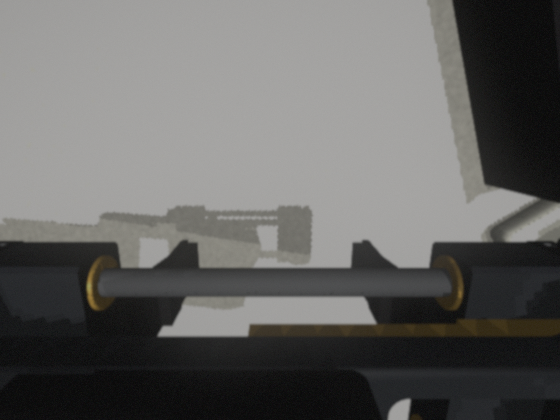

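The top view shows the caddy on the left with holes at about (155,199) large, (160,234) small and (165,269) medium. The droppers are near (265,237) medium, (347,177) large and (400,226) small, and the screw caps near (262,168) and (332,255). I'll enlarge for closer readings.

Run:
```python
import cv2
t=cv2.imread("pics/top0.png"); s=cv2.imread("pics/scene0.png")
cv2.imwrite("pics/t_caddy.png",cv2.resize(t[165:305,110:230],None,fx=4,fy=4,interpolation=cv2.INTER_CUBIC))
cv2.imwrite("pics/t_bot.png",cv2.convertScaleAbs(cv2.resize(t[140:280,235:425],None,fx=4,fy=4,interpolation=cv2.INTER_CUBIC),alpha=1.5))
cv2.imwrite("pics/s_bot.png",cv2.convertScaleAbs(cv2.resize(s[160:305,140:345],None,fx=3.8,fy=3.8,interpolation=cv2.INTER_CUBIC),alpha=1.6))
```

```text
(no output)
```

View pics/t_caddy.png

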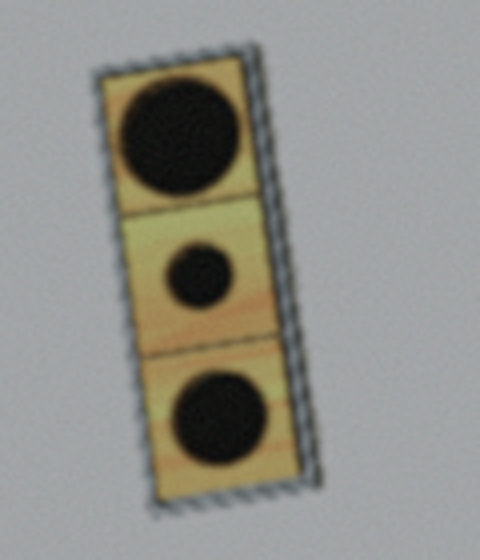

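View pics/t_bot.png

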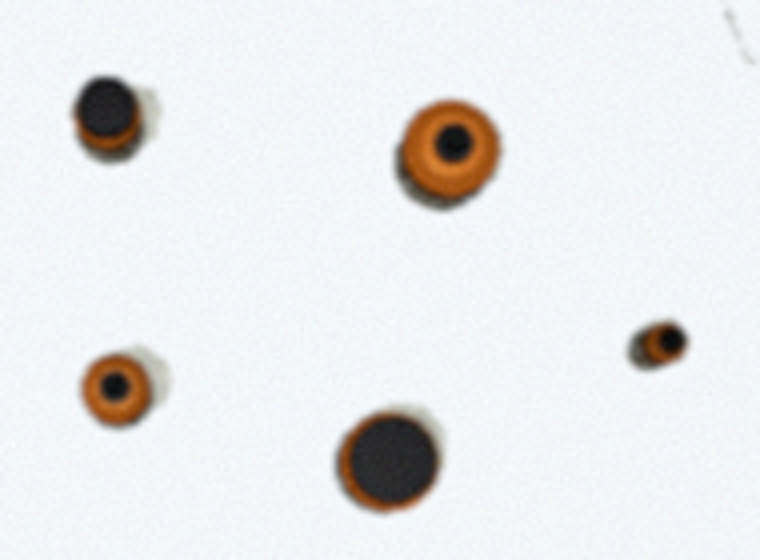

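View pics/s_bot.png

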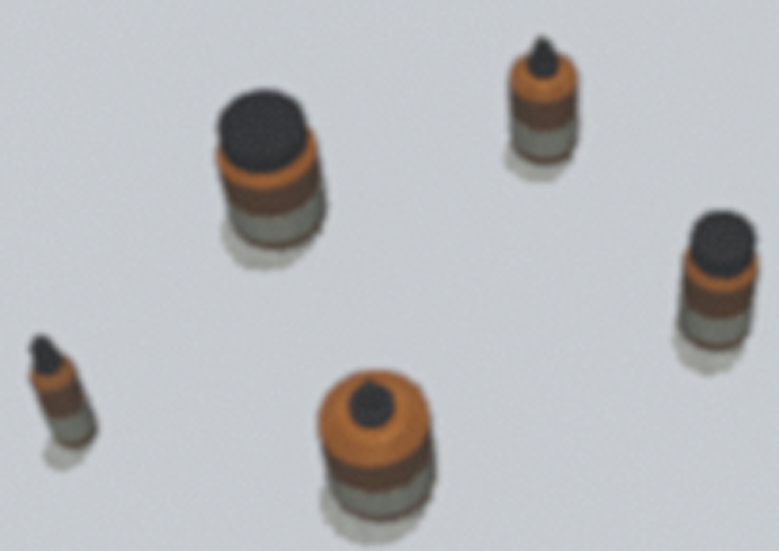

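```bash
cat > h.py <<'E'
import numpy as np, cv2
from rig import *
def ray(c,uv,z):
    R,_=cv2.Rodrigues(np.array(c["rvec"])); t=np.array(c["tvec"]).ravel()
    d=R.T@np.linalg.inv(np.array(c["mtx"]))@np.array([uv[0],uv[1],1.0]); o=-R.T@t
    return o+d*(z-o[2])/d[2]
def crop(uv,off,f): return [off[0]+(uv[0]+.5)/f-.5, off[1]+(uv[1]+.5)/f-.5]
def proj(c,P): return cv2.projectPoints(np.array(P,float).reshape(-1,3),np.array(c["rvec"]),np.array(c["tvec"]),np.array(c["mtx"]),None)[0].reshape(-1,2)
E
python3 - <<'E'
from h import *
np.set_printoptions(precision=1,suppress=True)
t=capture("top"); s=capture("scene")
T=lambda u,z: ray(t,crop(u,(235,140),4),z)[:2]
S=lambda u,z: ray(s,crop(u,(140,160),3.8),z)[:2]
C=lambda u,z: ray(t,crop(u,(110,165),4),z)[:2]
print("med",T((117,391),56),T((115,386),76),S((542,40),83),S((544,143),0)) 
print("lar",T((450,150),54),T((454.5,143),76),S((371,384),83))
print("sma",T((662,343.5),56),T((671.5,341),76),S((41,338),83))
print("scM",T((106,107),78),S((722,241),78)); print("scL",T((394,460),78),S((264,130),78))
for n,u in dict(L=(180,136),S=(200,276),M=(219,418)).items(): print(n,C(u,22))
print("scM/L")
E
```

```text
med [465.8 -12.3] [467.1 -11.8] [463.3  -9.3] [467.1 -11.8]
lar [ 602.9 -199.6] [ 602.8 -199.5] [ 601.4 -197.1]
sma [ 493.2 -316.4] [ 492.7 -317.3] [ 489.9 -316.5]
scM [622.2  -5.8] [623.9  -6.9]
scL [ 427.  -164.1] [ 430.8 -163.7]
L [557.1 241.7]
S [476.2 227.6]
M [395.4 214.2]
scM/L
```

```bash
cat >> h.py <<'E'
from scipy.spatial.transform import Rotation as Ro
np.set_printoptions(precision=3,suppress=True)
def axes():
    s=get_state(); R=Ro.from_quat(s["eef_rot"]).as_matrix(); return s,R
def to(target,yaw=None):
    s,R=axes(); d=R.T@(np.array(target)-s["eef_pos"])
    print("t",s["time"],"pos",s["eef_pos"],"yaw y",np.degrees(np.arctan2(R[1,1],R[0,1])),"gap",s["finger_gap"],"q6",s["qpos"][5])
    print("shares",d/150, "down err deg",np.degrees(np.arccos(-R[2,0])))
    if yaw is not None:
        y=np.radians(yaw); yv=np.array([np.cos(y),np.sin(y),0]); xv=np.array([0,0,-1.]); G=np.stack([xv,yv,np.cross(xv,yv)],1)
        print("rot shares",Ro.from_matrix(R.T@G).as_rotvec()/np.pi)
E
python3 - <<'E'
from h import *
to((466,-12,145),99.65); to((466,-12,145),-80.35); _,R=axes(); print(R)
E
```

```text
t 0.25 pos [145.825 607.392 222.07 ] yaw y 76.49282571099462 gap 87.03627870013749 q6 -0.17850215383897128
shares [ 0.517 -3.516  3.04 ] down err deg 0.06112423715055462
rot shares [-0.129 -0.     0.   ]
t 0.25 pos [145.825 607.392 222.07 ] yaw y 76.49282571099462 gap 87.03627870013749 q6 -0.17850215383897128
shares [ 0.517 -3.516  3.04 ] down err deg 0.06112423715055462
rot shares [0.871 0.    0.   ]
[[-0.     0.234  0.972]
 [-0.001  0.972 -0.234]
 [-1.    -0.001 -0.   ]]
```

{"name": "play_rows", "arguments": {"commands": [{"offset": [0, -1, 0.86], "rotation": [-0.129, 0, 0], "gripper": 87}, {"offset": [0, -1, 0.86], "rotation": [-0.129, 0, 0], "gripper": 87}, {"offset": [0, -1, 0.86], "rotation": [-0.129, 0, 0], "gripper": 87}, {"offset": [0, -1, 0.86], "rotation": [-0.129, 0, 0], "gripper": 87}, {"offset": [0, -1, 0.86], "rotation": [-0.129, 0, 0], "gripper": 87}, {"offset": [0, -1, 0.86], "rotation": [-0.129, 0, 0], "gripper": 87}]}}

```text
time: 0.85
eef_pos: [237.0, 431.3, 222.9]
eef_rot: [-0.059, 0.705, 0.059, 0.705]
force: [-0.3, 0.4, -0.5]
finger_gap: 87.2
```

Run:
```python
from h import *
to((466,-12,145),99.65)
```

```text
t 0.85 pos [237.044 431.272 222.85 ] yaw y 99.53892894645088 gap 87.1674227143405 q6 -0.8971412569002288
shares [ 0.517 -3.168  1.015] down err deg 0.04831656057651897
rot shares [-0.001  0.    -0.   ]
```

{"name": "play_rows", "arguments": {"commands": [{"offset": [0, -1, 0.5], "rotation": [0, 0, 0], "gripper": 87}, {"offset": [0, -1, 0.5], "rotation": [0, 0, 0], "gripper": 87}, {"offset": [0, -1, 0.5], "rotation": [0, 0, 0], "gripper": 87}, {"offset": [0, -1, 0.5], "rotation": [0, 0, 0], "gripper": 87}]}}

```text
time: 1.25
eef_pos: [338.0, 295.6, 222.8]
eef_rot: [-0.059, 0.704, 0.059, 0.705]
force: [0.1, 0.6, -0.1]
finger_gap: 86.9
```

{"name": "play_rows", "arguments": {"commands": [{"offset": [0, -1, 0.4], "rotation": [0, 0, 0], "gripper": 87}, {"offset": [0, -1, 0.4], "rotation": [0, 0, 0], "gripper": 87}, {"offset": [0, -1, 0.4], "rotation": [0, 0, 0], "gripper": 87}, {"offset": [0, -1, 0.4], "rotation": [0, 0, 0], "gripper": 87}]}}

```text
time: 1.65
eef_pos: [424.2, 156.8, 223.0]
eef_rot: [-0.059, 0.703, 0.059, 0.706]
force: [0.6, 1.1, 0.4]
finger_gap: 87.0
```

{"name": "play_rows", "arguments": {"commands": [{"offset": [0.3, -1, 0.1], "rotation": [0, 0, 0], "gripper": 87}, {"offset": [0.3, -1, 0.1], "rotation": [0, 0, 0], "gripper": 87}, {"offset": [0.3, -1, 0.1], "rotation": [0, 0, 0], "gripper": 87}, {"offset": [0.3, -1, 0.1], "rotation": [0, 0, 0], "gripper": 87}, {"offset": [0.3, -1, 0.1], "rotation": [0, 0, 0], "gripper": 87}]}}

```text
time: 2.15
eef_pos: [460.8, 13.6, 177.0]
eef_rot: [-0.059, 0.705, 0.06, 0.704]
force: [-0.5, 0.4, -0.0]
finger_gap: 87.5
```

Run:
```python
from h import *
to((466,-12,120),99.65)
c=capture("wrist"); cv2.imwrite("pics/w1.png",c["color"][:,:,::-1])
print(proj(c,[(466,-12,56),(466,-12,84),(466,-12,0)]))
```

```text
t 2.15 pos [460.771  13.558 176.996] yaw y 99.60879386778402 gap 87.4937310110969 q6 -1.9532746664341631
shares [ 0.38  -0.174  0.006] down err deg 0.0717318535222205
rot shares [-0. -0. -0.]
[[246.723 209.419]
 [243.925 217.465]
 [251.006 197.103]]
```

View pics/w1.png

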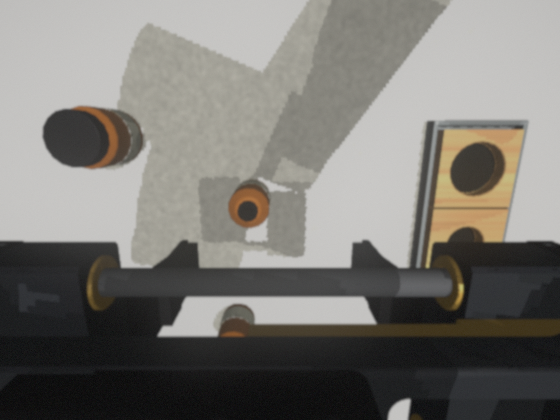

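{"name": "play_rows", "arguments": {"commands": [{"offset": [0.2, -0.166, 0], "rotation": [0, 0, 0], "gripper": 87}, {"offset": [0.4, -0.166, 0], "rotation": [0, 0, 0], "gripper": 87}, {"offset": [0.55, -0.166, 0], "rotation": [0, 0, 0], "gripper": 87}, {"offset": [0.7, -0.166, 0], "rotation": [0, 0, 0], "gripper": 87}, {"offset": [0.85, -0.166, 0], "rotation": [0, 0, 0], "gripper": 87}, {"offset": [0.95, -0.166, 0], "rotation": [0, 0, 0], "gripper": 87}, {"offset": [1, -0.166, 0], "rotation": [0, 0, 0], "gripper": 87}, {"offset": [1, -0.166, 0], "rotation": [0, 0, 0], "gripper": 87}, {"offset": [1, -0.166, 0], "rotation": [0, 0, 0], "gripper": 87}]}}

```text
time: 3.1
eef_pos: [464.7, -10.1, 28.2]
eef_rot: [-0.061, 0.704, 0.06, 0.705]
force: [-0.2, 0.0, 0.4]
finger_gap: 86.9
```

Run:
```python
from h import *
to((465,-11,25),99.65)
c=capture("top"); t=c["color"][:,:,::-1]; cv2.imwrite("pics/t2.png",cv2.resize(t[180:300,200:360],None,fx=4,fy=4))
c=capture("wrist"); cv2.imwrite("pics/w2.png",c["color"][:,:,::-1])
```

```text
t 3.1 pos [464.684 -10.11   28.163] yaw y 99.80687193672887 gap 86.92848683540934 q6 -2.0051243994914554
shares [ 0.021 -0.006  0.001] down err deg 0.05219065536798217
rot shares [0.001 0.    0.   ]
```

View pics/w2.png

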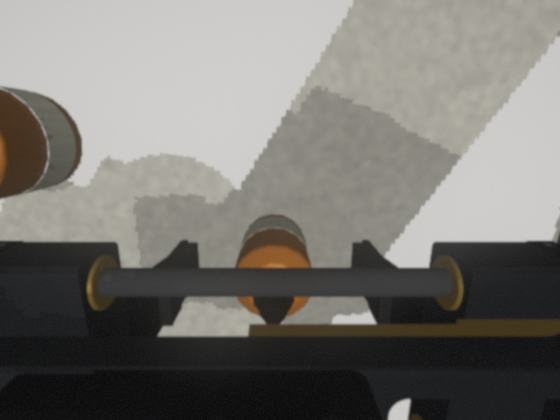

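The bottle sits centred at (274,270), between the fingers at about 190 and 360. I'll go down the last 3 mm and close.

{"name": "play_rows", "arguments": {"commands": [{"offset": [0.02, 0, 0], "rotation": [0, 0, 0], "gripper": 60}, {"offset": [0.02, 0, 0], "rotation": [0, 0, 0], "gripper": 50}, {"offset": [0.02, 0, 0], "rotation": [0, 0, 0], "gripper": 45}, {"offset": [0.02, 0, 0], "rotation": [0, 0, 0], "gripper": 42}, {"offset": [0.02, 0, 0], "rotation": [0, 0, 0], "gripper": 38}, {"offset": [0.02, 0, 0], "rotation": [0, 0, 0], "gripper": 30}, {"offset": [0.02, 0, 0], "rotation": [0, 0, 0], "gripper": 30}, {"offset": [0.02, 0, 0], "rotation": [0, 0, 0], "gripper": 30}, {"offset": [0.02, 0, 0], "rotation": [0, 0, 0], "gripper": 30}, {"offset": [0.02, 0, 0], "rotation": [0, 0, 0], "gripper": 30}], "squeeze": 20}}

```text
time: 4.2
eef_pos: [464.3, -11.1, 24.6]
eef_rot: [-0.06, 0.705, 0.06, 0.705]
force: [-0.6, -1.3, -0.5]
finger_gap: 39.5
```

{"name": "play_rows", "arguments": {"commands": [{"offset": [-0.05, 0, 0], "rotation": [0, 0, 0], "gripper": 30}, {"offset": [-0.15, 0, 0], "rotation": [0, 0, 0], "gripper": 30}, {"offset": [-0.3, 0, 0], "rotation": [0, 0, 0], "gripper": 30}, {"offset": [-0.45, 0, 0], "rotation": [0, 0, 0], "gripper": 30}, {"offset": [-0.6, 0, 0], "rotation": [0, 0, 0], "gripper": 30}, {"offset": [-0.75, 0, 0], "rotation": [0, 0, 0], "gripper": 30}, {"offset": [-0.8, 0, 0], "rotation": [0, 0, 0], "gripper": 30}, {"offset": [-0.8, 0, 0], "rotation": [0, 0, 0], "gripper": 30}]}}

```text
time: 5.0
eef_pos: [464.8, -11.2, 145.6]
eef_rot: [-0.06, 0.704, 0.06, 0.705]
force: [-0.0, 0.0, -1.2]
finger_gap: 39.6
```

Run:
```python
from h import *
to((395.4,214.2,145),99.65)
for n in("scene","wrist"):
    c=capture(n); cv2.imwrite(f"pics/{n}3.png",c["color"][:,:,::-1])
```

```text
t 5.0 pos [464.846 -11.172 145.595] yaw y 99.71139111107809 gap 39.6096551776894 q6 -2.0054560826445034
shares [ 0.002  1.559 -0.203] down err deg 0.1541891134943609
rot shares [0.    0.001 0.   ]
```

View pics/scene3.png

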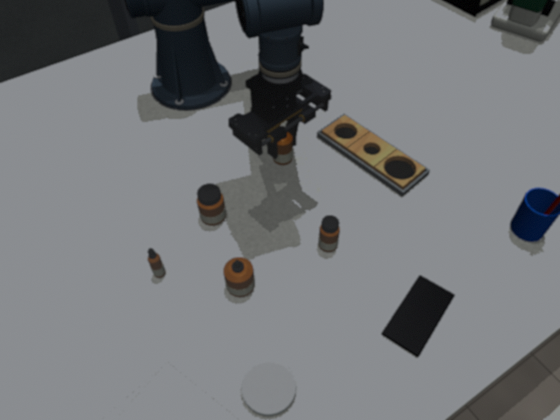

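View pics/wrist3.png

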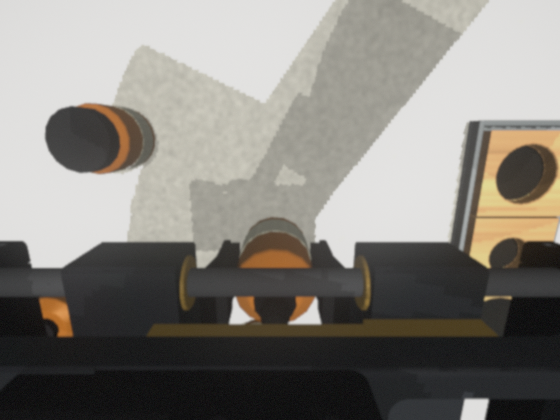

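Bottle held and lifted upright. Moving to the medium hole.

{"name": "play_rows", "arguments": {"commands": [{"offset": [0, 0.1, -0.01], "rotation": [0, 0, 0], "gripper": 30}, {"offset": [0, 0.3, -0.03], "rotation": [0, 0, 0], "gripper": 30}, {"offset": [0, 0.5, -0.05], "rotation": [0, 0, 0], "gripper": 30}, {"offset": [0, 0.7, -0.07], "rotation": [0, 0, 0], "gripper": 30}, {"offset": [0, 0.9, -0.1], "rotation": [0, 0, 0], "gripper": 30}]}}

```text
time: 5.6
eef_pos: [425.1, 121.2, 143.5]
eef_rot: [-0.06, 0.706, 0.06, 0.704]
force: [0.5, -0.9, -1.0]
finger_gap: 39.3
```

{"name": "play_rows", "arguments": {"commands": [{"offset": [0, 0.2, -0.03], "rotation": [0, 0, 0], "gripper": 30}, {"offset": [0, 0.4, -0.06], "rotation": [0, 0, 0], "gripper": 30}, {"offset": [0, 0.55, -0.09], "rotation": [0, 0, 0], "gripper": 30}, {"offset": [0, 0.64, -0.1], "rotation": [0, 0, 0], "gripper": 30}, {"offset": [0, 0.659, -0.103], "rotation": [0, 0, 0], "gripper": 30}, {"offset": [0, 0.659, -0.103], "rotation": [0, 0, 0], "gripper": 30}, {"offset": [0, 0.659, -0.103], "rotation": [0, 0, 0], "gripper": 30}]}}

```text
time: 6.3
eef_pos: [394.6, 214.0, 144.1]
eef_rot: [-0.06, 0.705, 0.06, 0.704]
force: [-0.2, 0.8, 0.1]
finger_gap: 39.2
```

Run:
```python
from h import *
to((395.4,214.2,48),99.65)
for n in("scene","wrist"):
    c=capture(n); cv2.imwrite(f"pics/{n}4.png",c["color"][:,:,::-1])
    print(proj(c,[(395.4,214.2,22)]))
```

```text
t 6.3 pos [394.603 213.958 144.131] yaw y 99.7029492569619 gap 39.237594220356875 q6 -1.4928595490198253
shares [0.641 0.001 0.006] down err deg 0.059113644852972776
rot shares [ 0. -0.  0.]
[[345.171 131.064]]
[[274.627 208.83 ]]
```

View pics/wrist4.png

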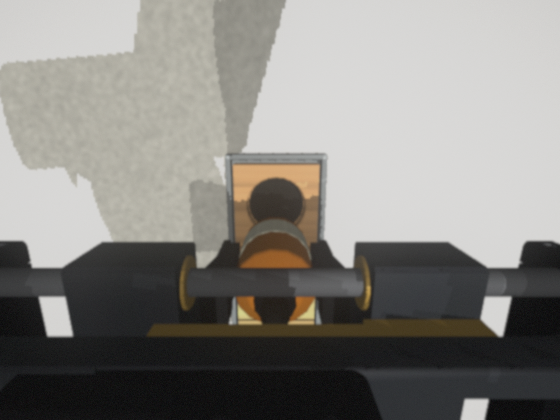

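{"name": "play_rows", "arguments": {"commands": [{"offset": [0.1, 0, 0], "rotation": [0, 0, 0], "gripper": 30}, {"offset": [0.25, 0, 0], "rotation": [0, 0, 0], "gripper": 30}, {"offset": [0.4, 0, 0], "rotation": [0, 0, 0], "gripper": 30}, {"offset": [0.5, 0, 0], "rotation": [0, 0, 0], "gripper": 30}, {"offset": [0.57, 0, 0], "rotation": [0, 0, 0], "gripper": 30}, {"offset": [0.6, 0, 0], "rotation": [0, 0, 0], "gripper": 30}, {"offset": [0.6, 0, 0], "rotation": [0, 0, 0], "gripper": 30}, {"offset": [0.6, 0, 0], "rotation": [0, 0, 0], "gripper": 30}]}}

```text
time: 7.2
eef_pos: [395.3, 214.3, 55.0]
eef_rot: [-0.06, 0.704, 0.06, 0.705]
force: [0.6, -0.3, -1.5]
finger_gap: 39.6
```

```bash
cat >> h.py <<'E'
def circ(c,img,P,r,col,f=1,off=(0,0)):
    a=np.linspace(0,2*np.pi,40); q=proj(c,np.stack([P[0]+r*np.cos(a),P[1]+r*np.sin(a),np.full(40,P[2])],1))
    q=((q-np.array(off)+.5)*f-.5)
    cv2.polylines(img,[np.round(q).astype(np.int32)],True,col,1)
E
python3 - <<'E'
from h import *
to((395.4,214.2,33),99.65)
p=get_state()["eef_pos"]
for n,(x0,y0,w,h,f) in dict(scene=(270,60,130,100,6),top=(100,220,130,100,6),wrist=(180,120,200,150,4)).items():
    c=capture(n); i=c["color"][y0:y0+h,x0:x0+w,::-1].copy(); i=cv2.resize(i,None,fx=f,fy=f,interpolation=cv2.INTER_CUBIC)
    circ(c,i,(395.4,214.2,22),28,(0,255,0),f,(x0,y0)); circ(c,i,(p[0],p[1],p[2]-25),20,(255,0,255),f,(x0,y0))
    cv2.imwrite(f"pics/{n}5.png",i)
E
```

```text
t 7.2 pos [395.347 214.25   54.957] yaw y 99.69452500888208 gap 39.58765892271374 q6 -1.4927512691166251
shares [ 0.146 -0.     0.   ] down err deg 0.05627058602708081
rot shares [ 0.  0. -0.]
```

View pics/wrist5.png

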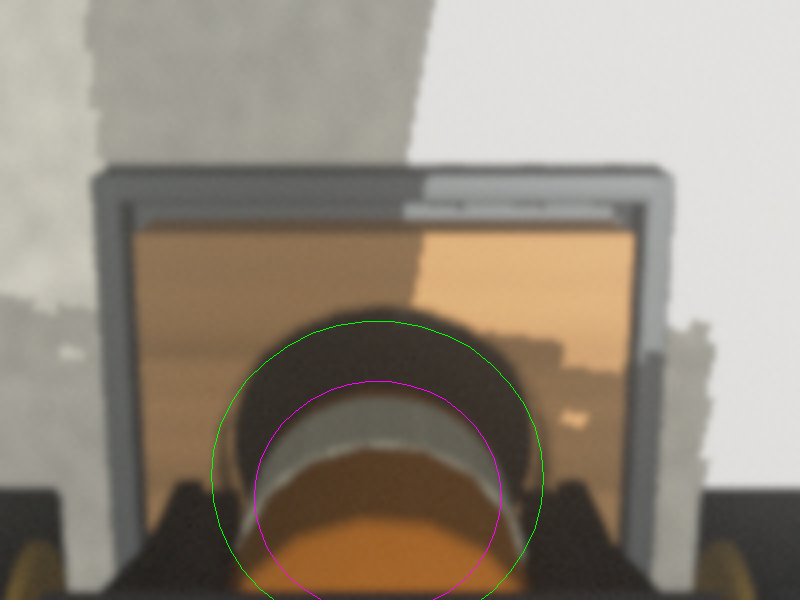

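View pics/scene5.png

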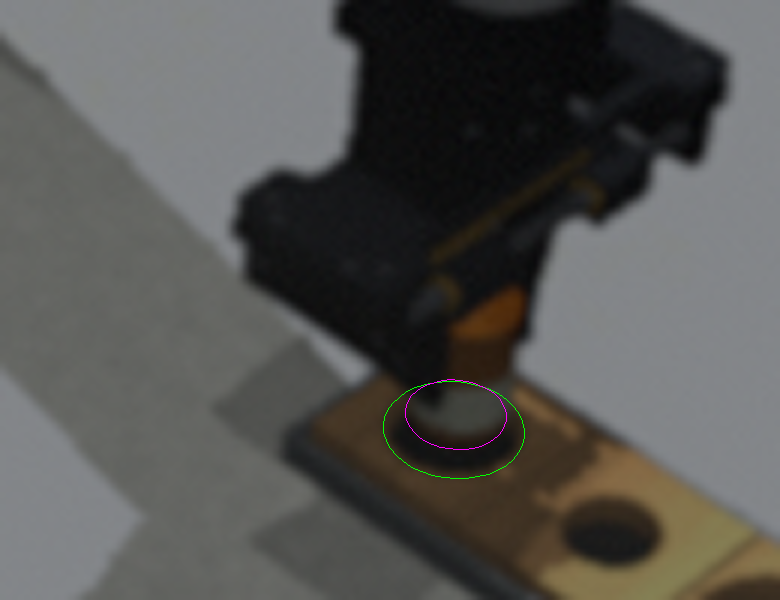

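Run:
```python
from h import *
t=capture("top")
for u in [(180,136),(200,276),(219,418)]:
    q=crop(u,(110,165),4); print(ray(t,q,22)[:2],ray(t,q,8)[:2])
# block corner midpoints on outer seams: corners of wood at z=22 in t_caddy
L=[(102,80),(240,56),(302,475),(158,502)]
P=[ray(t,crop(u,(110,165),4),22)[:2] for u in L]; print(np.array(P), np.mean(P,0))
for a,b in((0,1),(1,2),(2,3),(3,0)): print(np.linalg.norm(P[a]-P[b]))
c=capture("wrist"); x0,y0,w,h,f=180,120,200,150,4
i=cv2.resize(c["color"][y0:y0+h,x0:x0+w,::-1].copy(),None,fx=f,fy=f,interpolation=cv2.INTER_CUBIC)
circ(c,i,(395.4,214.2,8),28,(0,255,0),f,(x0,y0)); circ(c,i,(395.4,214.2,22),28,(255,255,0),f,(x0,y0))
B=Ro.from_euler('z',9.65,degrees=True).as_matrix(); v=[np.array((395.4,214.2,22))+B@np.array(k) for k in[(-40,-40,0),(-40,40,0),(40,40,0),(40,-40,0)]]
q=(proj(c,v)-(x0,y0)+.5)*f-.5; cv2.polylines(i,[np.round(q).astype(np.int32)],True,(0,0,255),1)
cv2.imwrite("pics/w6.png",i)
```

```text
[557.114 241.659] [559.136 244.954]
[476.191 227.573] [477.306 230.71 ]
[395.449 214.248] [395.66  217.236]
[[589.735 287.869]
 [604.084 208.414]
 [363.525 166.327]
 [348.2   247.26 ]] [476.386 227.467]
80.74026403121523
244.21352298280442
82.37066757862726
244.92499906347183
```

View pics/w6.png

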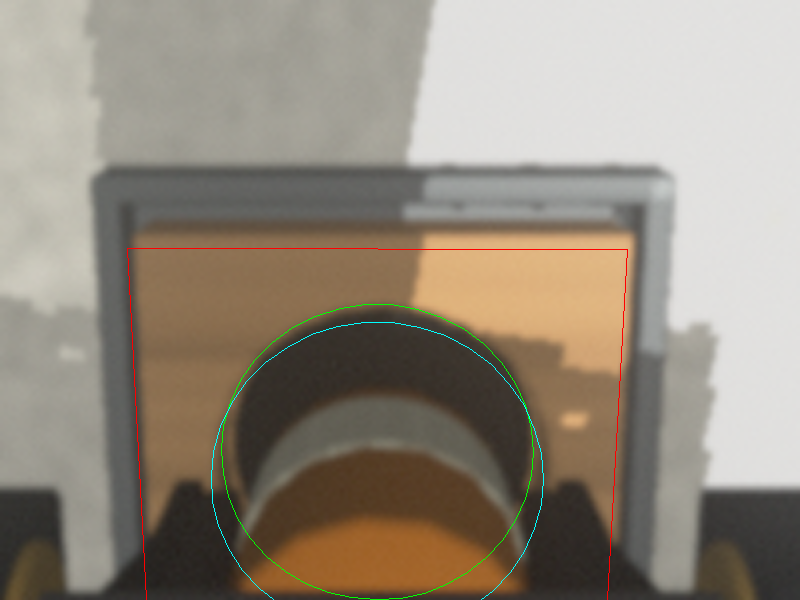

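Wrist and scene overlays both put the hole about 2–3 mm further toward −x than my top-view estimate, so I'll shift 2 mm and lower.

{"name": "play_rows", "arguments": {"commands": [{"offset": [0, 0.004, -0.015], "rotation": [0, 0, 0], "gripper": 30}, {"offset": [0.03, 0.004, -0.015], "rotation": [0, 0, 0], "gripper": 30}, {"offset": [0.06, 0.004, -0.015], "rotation": [0, 0, 0], "gripper": 30}, {"offset": [0.09, 0.004, -0.015], "rotation": [0, 0, 0], "gripper": 30}, {"offset": [0.11, 0.004, -0.015], "rotation": [0, 0, 0], "gripper": 30}, {"offset": [0.125, 0.004, -0.015], "rotation": [0, 0, 0], "gripper": 30}, {"offset": [0.135, 0.004, -0.015], "rotation": [0, 0, 0], "gripper": 30}, {"offset": [0.14, 0.004, -0.015], "rotation": [0, 0, 0], "gripper": 30}, {"offset": [0.14, 0.004, -0.015], "rotation": [0, 0, 0], "gripper": 30}]}}

```text
time: 8.35
eef_pos: [392.6, 214.5, 33.5]
eef_rot: [-0.06, 0.705, 0.06, 0.705]
force: [0.3, 0.1, -1.9]
finger_gap: 39.2
```

Run:
```python
from h import *
to((393.5,214.7,33),99.65)
for k in range(6): s=get_state(); print(s["eef_pos"],s["force"]); c=capture("wrist")
x0,y0,w,h,f=180,120,200,150,4
i=cv2.resize(c["color"][y0:y0+h,x0:x0+w,::-1].copy(),None,fx=f,fy=f,interpolation=cv2.INTER_CUBIC)
cv2.imwrite("pics/w7.png",i)
```

```text
t 8.35 pos [392.552 214.466  33.496] yaw y 99.70623723146699 gap 39.19275765071662 q6 -1.4909191807242632
shares [0.003 0.    0.006] down err deg 0.0017320224644263196
rot shares [ 0. -0.  0.]
[392.552 214.466  33.496] [ 0.302  0.059 -1.852]
[392.603 214.497  33.571] [ 0.422  0.656 -1.406]
[392.594 214.492  33.613] [-0.285 -0.272 -1.286]
[392.648 214.491  33.668] [ 0.686 -0.869 -1.284]
[392.64  214.496  33.679] [ 0.106 -0.59  -0.874]
[392.643 214.509  33.681] [ 0.016  0.174 -1.036]
```

View pics/w7.png

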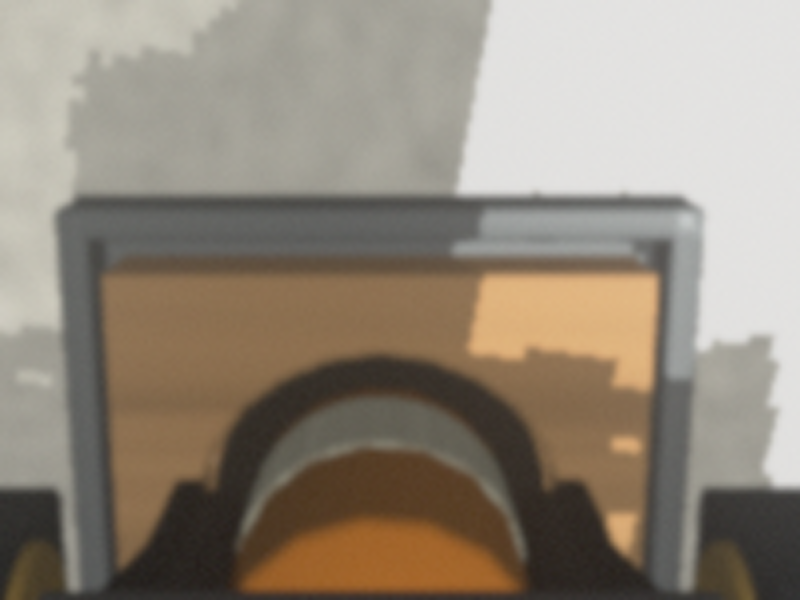

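{"name": "play_rows", "arguments": {"commands": [{"offset": [0.003, 0, 0], "rotation": [0, 0, 0], "gripper": 30}, {"offset": [0.007, 0, 0], "rotation": [0, 0, 0], "gripper": 30}, {"offset": [0.007, 0, 0], "rotation": [0, 0, 0], "gripper": 30}]}}

```text
time: 8.95
eef_pos: [392.6, 214.5, 32.5]
eef_rot: [-0.06, 0.705, 0.06, 0.705]
force: [-1.3, 0.2, 0.0]
finger_gap: 39.5
```

Run:
```python
from h import *
for k in range(5): s=get_state(); print(s["eef_pos"],s["force"]); c=capture("wrist")
```

```text
[392.583 214.495  32.549] [-1.27   0.231  0.022]
[392.618 214.508  32.552] [-0.629  0.673  0.471]
[392.585 214.486  32.549] [-0.629  0.295 -0.301]
[392.579 214.501  32.533] [ 0.694  0.345 -0.415]
[392.592 214.496  32.555] [-0.28  -0.19   0.536]
```

Weight is now carried by the hole floor. Releasing slowly, then rising.

{"name": "play_rows", "arguments": {"commands": [{"offset": [0, 0, 0], "rotation": [0, 0, 0], "gripper": 42}, {"offset": [0, 0, 0], "rotation": [0, 0, 0], "gripper": 48}, {"offset": [0, 0, 0], "rotation": [0, 0, 0], "gripper": 55}, {"offset": [0, 0, 0], "rotation": [0, 0, 0], "gripper": 70}, {"offset": [0, 0, 0], "rotation": [0, 0, 0], "gripper": 80}, {"offset": [0, 0, 0], "rotation": [0, 0, 0], "gripper": 80}, {"offset": [-0.1, 0, 0], "rotation": [0, 0, 0], "gripper": 80}, {"offset": [-0.3, 0, 0], "rotation": [0, 0, 0], "gripper": 80}, {"offset": [-0.6, 0, 0], "rotation": [0, 0, 0], "gripper": 80}, {"offset": [-0.9, 0, 0], "rotation": [0, 0, 0], "gripper": 80}, {"offset": [-1, 0, 0], "rotation": [0, 0, 0], "gripper": 80}]}}

```text
time: 10.3
eef_pos: [394.5, 215.1, 186.4]
eef_rot: [-0.059, 0.702, 0.06, 0.707]
force: [0.8, 0.5, -0.5]
finger_gap: 80.1
```

Run:
```python
from h import *
to((491.5,-316,150),99.65)
for n in("scene","wrist"):
    c=capture(n); cv2.imwrite(f"pics/{n}8.png",c["color"][:,:,::-1])
```

```text
t 10.3 pos [394.479 215.093 186.363] yaw y 99.72125189867772 gap 80.08854829763203 q6 -1.490916405494727
shares [ 0.241 -3.599  0.038] down err deg 0.4301489988716496
rot shares [ 0.     0.002 -0.   ]
```

View pics/wrist8.png

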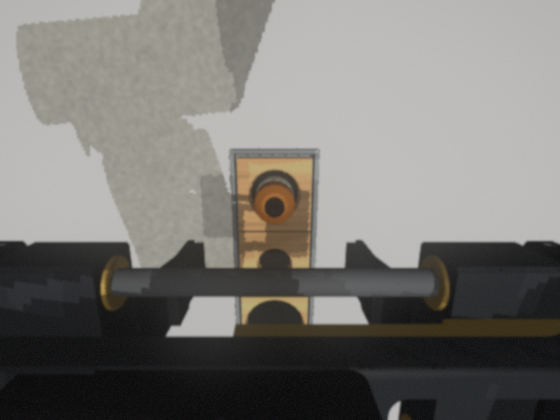

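View pics/scene8.png

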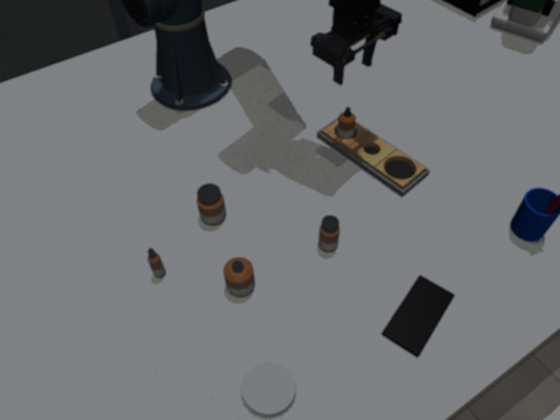

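Medium stands upright in the medium hole (wrist px (275,200)). On to the small bottle.

{"name": "play_rows", "arguments": {"commands": [{"offset": [0, -1, 0.01], "rotation": [0, 0, 0], "gripper": 80}, {"offset": [0, -1, 0.01], "rotation": [0, 0, 0], "gripper": 80}, {"offset": [0, -1, 0.01], "rotation": [0, 0, 0], "gripper": 80}, {"offset": [0, -1, 0.01], "rotation": [0, 0, 0], "gripper": 80}]}}

```text
time: 10.8
eef_pos: [420.7, 61.7, 181.3]
eef_rot: [-0.057, 0.705, 0.056, 0.705]
force: [0.6, 0.0, 0.3]
finger_gap: 79.9
```

{"name": "play_rows", "arguments": {"commands": [{"offset": [0, -1, 0.01], "rotation": [0, 0, 0], "gripper": 70}, {"offset": [0, -1, 0.01], "rotation": [0, 0, 0], "gripper": 70}, {"offset": [0, -1, 0.01], "rotation": [0, 0, 0], "gripper": 70}, {"offset": [0, -1, 0.01], "rotation": [0, 0, 0], "gripper": 70}]}}

```text
time: 11.2
eef_pos: [448.3, -85.9, 181.5]
eef_rot: [-0.058, 0.704, 0.057, 0.705]
force: [-0.1, 0.6, 0.3]
finger_gap: 70.4
```

{"name": "play_rows", "arguments": {"commands": [{"offset": [0, -1, 0.01], "rotation": [0, 0, 0], "gripper": 70}, {"offset": [0, -1, 0.01], "rotation": [0, 0, 0], "gripper": 70}, {"offset": [0, -1, 0.01], "rotation": [0, 0, 0], "gripper": 70}, {"offset": [0, -1, 0.01], "rotation": [0, 0, 0], "gripper": 70}]}}

```text
time: 11.6
eef_pos: [475.1, -233.5, 181.5]
eef_rot: [-0.06, 0.704, 0.057, 0.706]
force: [-0.1, -0.6, -0.7]
finger_gap: 69.8
```

{"name": "play_rows", "arguments": {"commands": [{"offset": [0.1, -0.59, 0.01], "rotation": [0, 0, 0], "gripper": 70}, {"offset": [0.1, -0.59, 0.01], "rotation": [0, 0, 0], "gripper": 70}, {"offset": [0.1, -0.59, 0.01], "rotation": [0, 0, 0], "gripper": 70}, {"offset": [0.1, -0.59, 0.01], "rotation": [0, 0, 0], "gripper": 70}, {"offset": [0.1, -0.59, 0.01], "rotation": [0, 0, 0], "gripper": 70}]}}

```text
time: 12.1
eef_pos: [488.5, -312.5, 166.4]
eef_rot: [-0.059, 0.705, 0.061, 0.704]
force: [0.3, 0.0, 0.2]
finger_gap: 70.2
```

Run:
```python
from h import *
to((491.5,-316,150),99.65)
c=capture("wrist"); i=c["color"][:,:,::-1].copy()
x0,y0,w,h,f=200,150,150,110,5
i=cv2.resize(i[y0:y0+h,x0:x0+w],None,fx=f,fy=f,interpolation=cv2.INTER_CUBIC)
circ(c,i,(493,-316.5,56),12,(0,255,0),f,(x0,y0)); circ(c,i,(493,-316.5,0),12,(255,0,255),f,(x0,y0))
cv2.imwrite("pics/w9.png",i)
```

```text
t 12.1 pos [ 488.52  -312.453  166.43 ] yaw y 99.77865099384287 gap 70.1666922967873 q6 -2.503705016403594
shares [ 0.109 -0.027  0.016] down err deg 0.2336700377963875
rot shares [ 0.001 -0.001 -0.001]
```

View pics/w9.png

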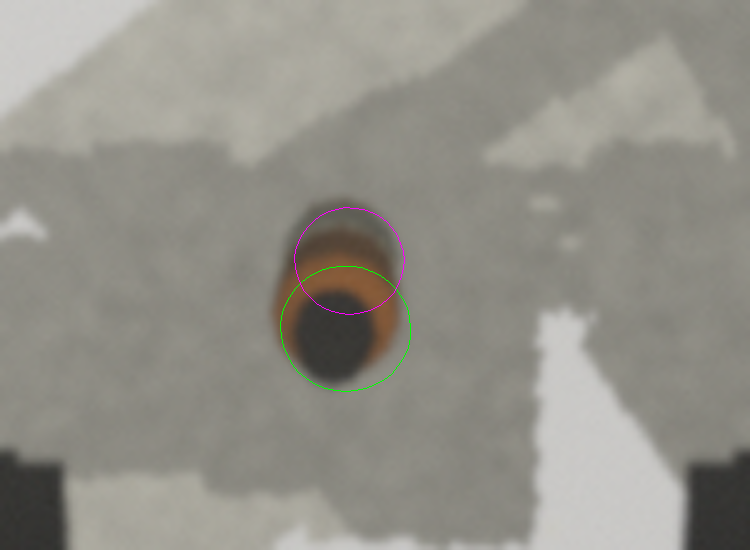

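{"name": "play_rows", "arguments": {"commands": [{"offset": [0.1, -0.036, 0.014], "rotation": [0, 0, 0], "gripper": 70}, {"offset": [0.3, -0.036, 0.014], "rotation": [0, 0, 0], "gripper": 70}, {"offset": [0.5, -0.036, 0.014], "rotation": [0, 0, 0], "gripper": 70}, {"offset": [0.65, -0.036, 0.014], "rotation": [0, 0, 0], "gripper": 70}, {"offset": [0.8, -0.036, 0.014], "rotation": [0, 0, 0], "gripper": 70}, {"offset": [0.9, -0.036, 0.014], "rotation": [0, 0, 0], "gripper": 70}, {"offset": [0.94, -0.036, 0.014], "rotation": [0, 0, 0], "gripper": 70}, {"offset": [0.94, -0.036, 0.014], "rotation": [0, 0, 0], "gripper": 70}, {"offset": [0.94, -0.036, 0.014], "rotation": [0, 0, 0], "gripper": 70}]}}

```text
time: 13.05
eef_pos: [492.8, -320.6, 27.1]
eef_rot: [-0.06, 0.704, 0.06, 0.705]
force: [0.3, -0.3, 1.2]
finger_gap: 70.0
```

Run:
```python
from h import *
to((491.3,-317.5,25),99.65)
c=capture("wrist"); i=c["color"][:,:,::-1].copy(); cv2.imwrite("pics/w10.png",i)
```

```text
t 13.05 pos [ 492.773 -320.58    27.127] yaw y 99.72304141722915 gap 70.04205701099438 q6 -2.5071921687218635
shares [ 0.014  0.022 -0.006] down err deg 0.08171897548996518
rot shares [0. 0. 0.]
```

View pics/w10.png

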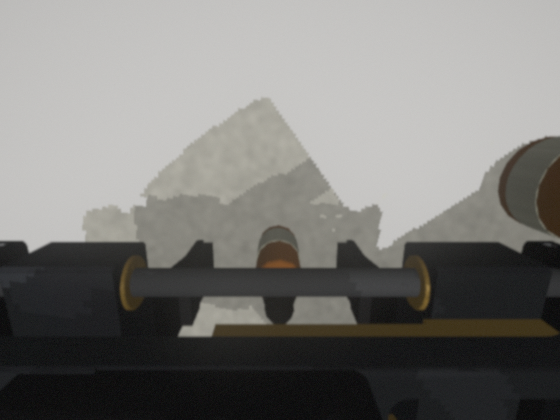

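{"name": "play_rows", "arguments": {"commands": [{"offset": [0.014, 0.018, 0], "rotation": [0, 0, 0], "gripper": 70}, {"offset": [0.014, 0.018, 0], "rotation": [0, 0, 0], "gripper": 50}, {"offset": [0.014, 0.018, 0], "rotation": [0, 0, 0], "gripper": 38}, {"offset": [0.014, 0.018, 0], "rotation": [0, 0, 0], "gripper": 32}, {"offset": [0.014, 0.018, 0], "rotation": [0, 0, 0], "gripper": 28}, {"offset": [0.014, 0.018, 0], "rotation": [0, 0, 0], "gripper": 25}, {"offset": [0.014, 0.018, 0], "rotation": [0, 0, 0], "gripper": 22}, {"offset": [0.014, 0.018, 0], "rotation": [0, 0, 0], "gripper": 15}, {"offset": [0.014, 0.018, 0], "rotation": [0, 0, 0], "gripper": 15}, {"offset": [0.014, 0.018, 0], "rotation": [0, 0, 0], "gripper": 15}, {"offset": [0.014, 0.018, 0], "rotation": [0, 0, 0], "gripper": 15}], "squeeze": 15}}

```text
time: 14.2
eef_pos: [491.8, -317.6, 24.4]
eef_rot: [-0.06, 0.705, 0.06, 0.705]
force: [-0.5, -0.3, -0.1]
finger_gap: 23.6
```

{"name": "play_rows", "arguments": {"commands": [{"offset": [-0.05, 0, 0], "rotation": [0, 0, 0], "gripper": 15}, {"offset": [-0.15, 0, 0], "rotation": [0, 0, 0], "gripper": 15}, {"offset": [-0.3, 0, 0], "rotation": [0, 0, 0], "gripper": 15}, {"offset": [-0.45, 0, 0], "rotation": [0, 0, 0], "gripper": 15}, {"offset": [-0.6, 0, 0], "rotation": [0, 0, 0], "gripper": 15}, {"offset": [-0.75, 0, 0], "rotation": [0, 0, 0], "gripper": 15}, {"offset": [-0.88, 0, 0], "rotation": [0, 0, 0], "gripper": 15}, {"offset": [-0.9, 0, 0], "rotation": [0, 0, 0], "gripper": 15}, {"offset": [-0.9, 0, 0], "rotation": [0, 0, 0], "gripper": 15}]}}

```text
time: 15.1
eef_pos: [492.1, -317.8, 160.7]
eef_rot: [-0.06, 0.704, 0.059, 0.705]
force: [0.7, 0.4, -0.8]
finger_gap: 23.5
```

Run:
```python
from h import *
to((474.3,228.2,160),99.65)
c=capture("wrist"); i=c["color"][:,:,::-1].copy(); cv2.imwrite("pics/w11.png",i)
```

```text
t 15.1 pos [ 492.07  -317.833  160.668] yaw y 99.71129754200346 gap 23.45616224900661 q6 -2.50440133862277
shares [-0.002  3.608  0.497] down err deg 0.13284206852061703
rot shares [0.    0.    0.001]
```

View pics/w11.png

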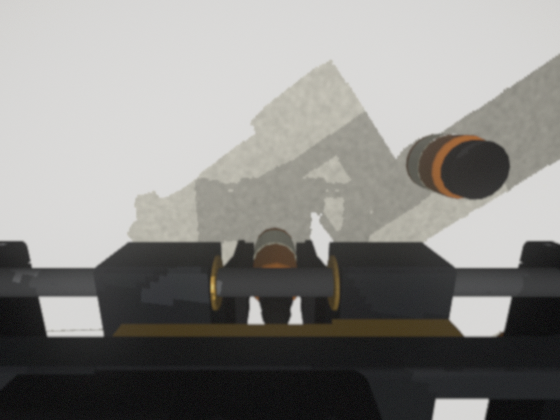

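Small bottle is held. Carrying it to the small hole.

{"name": "play_rows", "arguments": {"commands": [{"offset": [0, 0.1, 0.014], "rotation": [0, 0, 0], "gripper": 15}, {"offset": [0, 0.3, 0.042], "rotation": [0, 0, 0], "gripper": 15}, {"offset": [0, 0.5, 0.07], "rotation": [0, 0, 0], "gripper": 15}, {"offset": [0, 0.75, 0.1], "rotation": [0, 0, 0], "gripper": 15}, {"offset": [0, 1, 0.14], "rotation": [0, 0, 0], "gripper": 15}]}}

```text
time: 15.65
eef_pos: [485.6, -163.5, 158.1]
eef_rot: [-0.059, 0.706, 0.06, 0.704]
force: [1.3, 0.3, -1.0]
finger_gap: 23.2
```

{"name": "play_rows", "arguments": {"commands": [{"offset": [0, 0.25, 0.035], "rotation": [0, 0, 0], "gripper": 15}, {"offset": [0, 0.5, 0.07], "rotation": [0, 0, 0], "gripper": 15}, {"offset": [0, 0.75, 0.1], "rotation": [0, 0, 0], "gripper": 15}, {"offset": [0, 1, 0.14], "rotation": [0, 0, 0], "gripper": 15}]}}

```text
time: 16.05
eef_pos: [480.6, -12.2, 158.3]
eef_rot: [-0.059, 0.706, 0.06, 0.703]
force: [0.8, 0.1, -0.1]
finger_gap: 23.4
```

{"name": "play_rows", "arguments": {"commands": [{"offset": [0, 0.25, 0.035], "rotation": [0, 0, 0], "gripper": 15}, {"offset": [0, 0.5, 0.07], "rotation": [0, 0, 0], "gripper": 15}, {"offset": [0, 0.75, 0.1], "rotation": [0, 0, 0], "gripper": 15}, {"offset": [0, 1, 0.14], "rotation": [0, 0, 0], "gripper": 15}]}}

```text
time: 16.45
eef_pos: [475.7, 138.7, 158.3]
eef_rot: [-0.06, 0.706, 0.06, 0.703]
force: [1.2, 0.0, -0.0]
finger_gap: 23.6
```

{"name": "play_rows", "arguments": {"commands": [{"offset": [0, 0.2, 0.03], "rotation": [0, 0, 0], "gripper": 15}, {"offset": [0, 0.4, 0.06], "rotation": [0, 0, 0], "gripper": 15}, {"offset": [0, 0.55, 0.075], "rotation": [0, 0, 0], "gripper": 15}, {"offset": [0, 0.608, 0.077], "rotation": [0, 0, 0], "gripper": 15}, {"offset": [0, 0.608, 0.077], "rotation": [0, 0, 0], "gripper": 15}, {"offset": [0, 0.608, 0.077], "rotation": [0, 0, 0], "gripper": 15}, {"offset": [0, 0.608, 0.077], "rotation": [0, 0, 0], "gripper": 15}]}}

```text
time: 17.15
eef_pos: [473.8, 227.4, 159.2]
eef_rot: [-0.06, 0.705, 0.059, 0.704]
force: [-0.8, 0.0, 0.4]
finger_gap: 23.2
```

Run:
```python
from h import *
to((474.3,228.2,52),99.65)
c=capture("wrist"); i=c["color"][:,:,::-1].copy(); cv2.imwrite("pics/w12.png",i)
```

```text
t 17.15 pos [473.794 227.354 159.153] yaw y 99.6372839128964 gap 23.171305769718636 q6 -1.5040254680664547
shares [0.714 0.005 0.005] down err deg 0.057984878517803325
rot shares [-0. -0.  0.]
```

View pics/w12.png

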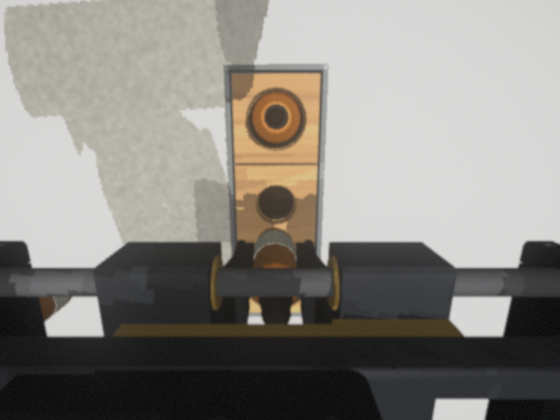

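{"name": "play_rows", "arguments": {"commands": [{"offset": [0.1, 0.005, 0.005], "rotation": [0, 0, 0], "gripper": 15}, {"offset": [0.25, 0.005, 0.005], "rotation": [0, 0, 0], "gripper": 15}, {"offset": [0.4, 0.005, 0.005], "rotation": [0, 0, 0], "gripper": 15}, {"offset": [0.53, 0.005, 0.005], "rotation": [0, 0, 0], "gripper": 15}, {"offset": [0.62, 0.005, 0.005], "rotation": [0, 0, 0], "gripper": 15}, {"offset": [0.68, 0.005, 0.005], "rotation": [0, 0, 0], "gripper": 15}, {"offset": [0.69, 0.005, 0.005], "rotation": [0, 0, 0], "gripper": 15}, {"offset": [0.69, 0.005, 0.005], "rotation": [0, 0, 0], "gripper": 15}, {"offset": [0.69, 0.005, 0.005], "rotation": [0, 0, 0], "gripper": 15}]}}

```text
time: 18.1
eef_pos: [475.3, 229.3, 56.6]
eef_rot: [-0.06, 0.704, 0.06, 0.705]
force: [0.3, 0.3, -0.0]
finger_gap: 23.7
```

Run:
```python
from h import *
to((474.3,228.2,33),99.65); p=get_state()["eef_pos"]
for n,(x0,y0,w,h,f) in dict(scene=(310,90,130,100,6),wrist=(180,120,200,150,4)).items():
    c=capture(n); i=c["color"][y0:y0+h,x0:x0+w,::-1].copy(); i=cv2.resize(i,None,fx=f,fy=f,interpolation=cv2.INTER_CUBIC)
    cv2.imwrite(f"pics/{n}13.png",i)
```

```text
t 18.1 pos [475.267 229.265  56.593] yaw y 99.69490306204695 gap 23.661715441814106 q6 -1.502455527017167
shares [ 0.157 -0.006 -0.008] down err deg 0.08781012503021621
rot shares [ 0.  0. -0.]
```

View pics/wrist13.png

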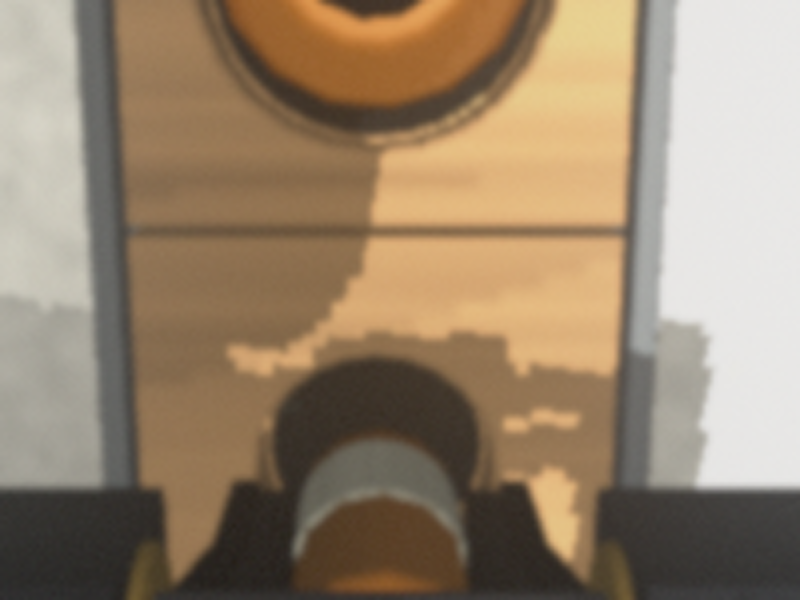

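View pics/scene13.png

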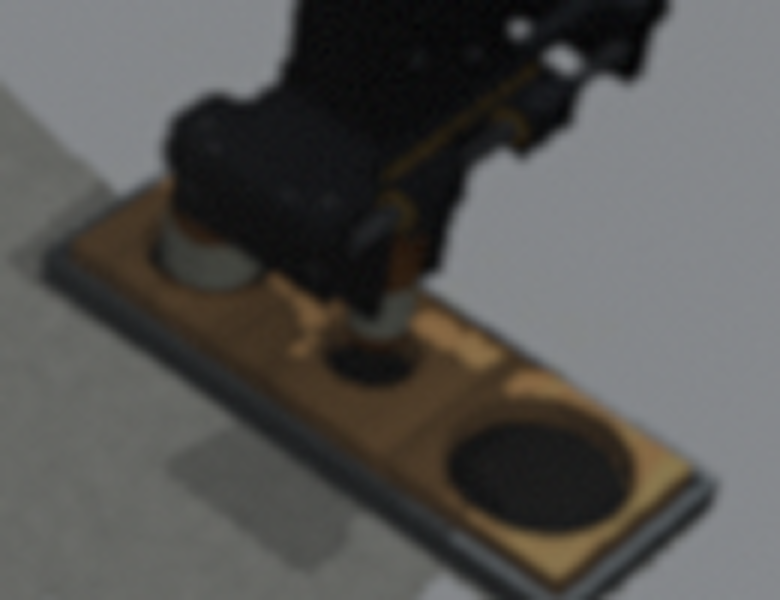

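{"name": "play_rows", "arguments": {"commands": [{"offset": [0, -0.004, -0.017], "rotation": [0, 0, 0], "gripper": 15}, {"offset": [0.03, -0.004, -0.017], "rotation": [0, 0, 0], "gripper": 15}, {"offset": [0.06, -0.004, -0.017], "rotation": [0, 0, 0], "gripper": 15}, {"offset": [0.09, -0.004, -0.017], "rotation": [0, 0, 0], "gripper": 15}, {"offset": [0.11, -0.004, -0.017], "rotation": [0, 0, 0], "gripper": 15}, {"offset": [0.13, -0.004, -0.017], "rotation": [0, 0, 0], "gripper": 15}, {"offset": [0.145, -0.004, -0.017], "rotation": [0, 0, 0], "gripper": 15}, {"offset": [0.145, -0.004, -0.017], "rotation": [0, 0, 0], "gripper": 15}, {"offset": [0.145, -0.004, -0.017], "rotation": [0, 0, 0], "gripper": 15}]}}

```text
time: 19.1
eef_pos: [472.2, 228.3, 34.1]
eef_rot: [-0.06, 0.705, 0.06, 0.705]
force: [0.5, 0.0, 0.2]
finger_gap: 23.5
```

Run:
```python
from h import *
to((473,228.2,33),99.65)
for k in range(5): s=get_state(); print(s["eef_pos"],s["force"]); c=capture("wrist")
x0,y0,w,h,f=180,120,200,150,4
i=cv2.resize(c["color"][y0:y0+h,x0:x0+w,::-1].copy(),None,fx=f,fy=f,interpolation=cv2.INTER_CUBIC)
cv2.imwrite("pics/w14.png",i)
```

```text
t 19.1 pos [472.225 228.264  34.115] yaw y 99.70783417024214 gap 23.470262204778447 q6 -1.5032283063932086
shares [ 0.007 -0.001  0.005] down err deg 0.002236479744435473
rot shares [ 0. -0. -0.]
[472.225 228.264  34.115] [0.478 0.038 0.217]
[472.294 228.287  34.235] [-0.079  0.923 -1.238]
[472.324 228.307  34.255] [ 0.451 -0.323 -0.381]
[472.343 228.308  34.301] [-0.328  0.555 -0.898]
[472.312 228.287  34.315] [-0.081 -0.169 -0.841]
```

View pics/w14.png

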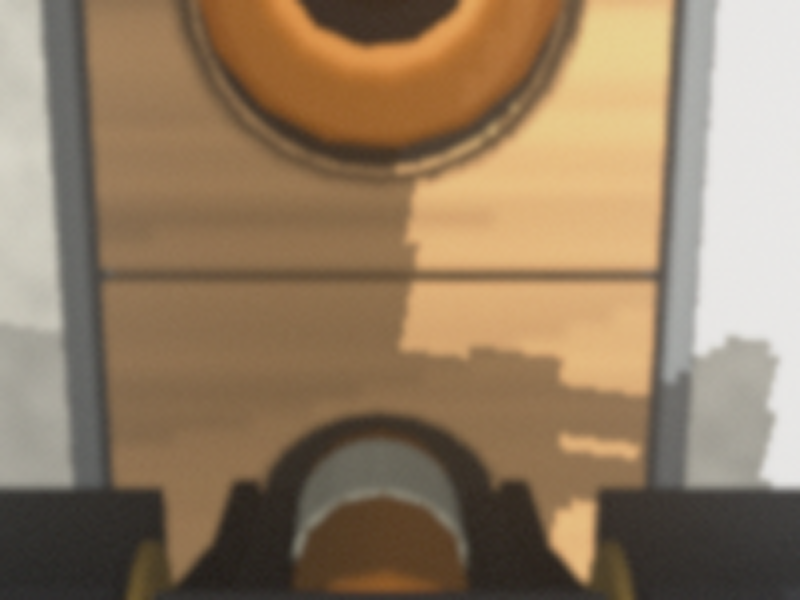

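{"name": "play_rows", "arguments": {"commands": [{"offset": [0.004, 0, 0], "rotation": [0, 0, 0], "gripper": 15}, {"offset": [0.008, 0, 0], "rotation": [0, 0, 0], "gripper": 15}, {"offset": [0.012, 0, 0], "rotation": [0, 0, 0], "gripper": 15}, {"offset": [0.012, 0, 0], "rotation": [0, 0, 0], "gripper": 15}, {"offset": [0.012, 0, 0], "rotation": [0, 0, 0], "gripper": 15}]}}

```text
time: 19.85
eef_pos: [472.2, 228.3, 32.4]
eef_rot: [-0.06, 0.705, 0.06, 0.705]
force: [-0.1, 0.0, 0.8]
finger_gap: 23.4
```

Run:
```python
from h import *
for k in range(6): s=get_state(); print(s["eef_pos"],s["force"]); c=capture("wrist")
```

```text
[472.225 228.277  32.383] [-0.114  0.024  0.773]
[472.235 228.258  32.388] [-0.657 -0.172  0.566]
[472.248 228.269  32.365] [-0.716 -0.396  0.776]
[472.245 228.264  32.387] [-0.733 -0.253  0.241]
[472.217 228.263  32.369] [-0.491 -0.436  0.105]
[472.211 228.26   32.369] [-0.374 -0.984  0.647]
```

Mean vertical force went from about −0.6 to +0.5 N, so the bottle is touching the floor. Releasing.

{"name": "play_rows", "arguments": {"commands": [{"offset": [0, 0, 0], "rotation": [0, 0, 0], "gripper": 26}, {"offset": [0, 0, 0], "rotation": [0, 0, 0], "gripper": 30}, {"offset": [0, 0, 0], "rotation": [0, 0, 0], "gripper": 38}, {"offset": [0, 0, 0], "rotation": [0, 0, 0], "gripper": 50}, {"offset": [0, 0, 0], "rotation": [0, 0, 0], "gripper": 65}, {"offset": [0, 0, 0], "rotation": [0, 0, 0], "gripper": 70}, {"offset": [-0.1, 0, 0], "rotation": [0, 0, 0], "gripper": 70}, {"offset": [-0.3, 0, 0], "rotation": [0, 0, 0], "gripper": 70}, {"offset": [-0.6, 0, 0], "rotation": [0, 0, 0], "gripper": 80}, {"offset": [-0.9, 0, 0], "rotation": [0, 0, 0], "gripper": 87}, {"offset": [-1, 0, 0], "rotation": [0, 0, 0], "gripper": 87}, {"offset": [-1, 0, 0], "rotation": [0, 0, 0], "gripper": 87}, {"offset": [-1, 0, 0], "rotation": [0, 0, 0], "gripper": 87}]}}

```text
time: 21.45
eef_pos: [471.6, 228.1, 182.0]
eef_rot: [-0.06, 0.705, 0.06, 0.704]
force: [0.4, -0.5, -0.1]
finger_gap: 86.8
```

Run:
```python
from h import *
to((601.5,-198.5,150),99.65)
c=capture("wrist"); i=c["color"][:,:,::-1].copy(); cv2.imwrite("pics/w15.png",i)
```

```text
t 21.45 pos [471.616 228.118 181.963] yaw y 99.70969065753954 gap 86.75566190031662 q6 -1.5032299216923617
shares [ 0.213 -2.949  0.374] down err deg 0.038028794940729256
rot shares [ 0. -0.  0.]
```

View pics/w15.png

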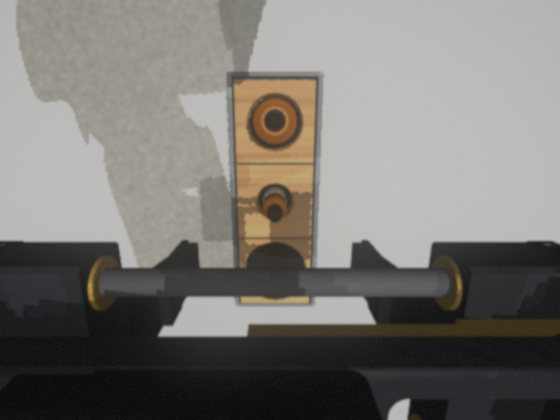

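Both bottles are upright in their holes (small at (275,202), medium at (275,121)). Next is the large one.

{"name": "play_rows", "arguments": {"commands": [{"offset": [0, -1, 0.12], "rotation": [0, 0, 0], "gripper": 87}, {"offset": [0, -1, 0.12], "rotation": [0, 0, 0], "gripper": 87}, {"offset": [0, -1, 0.12], "rotation": [0, 0, 0], "gripper": 87}, {"offset": [0, -1, 0.12], "rotation": [0, 0, 0], "gripper": 87}]}}

```text
time: 21.9
eef_pos: [516.9, 78.2, 180.5]
eef_rot: [-0.058, 0.705, 0.057, 0.704]
force: [-0.2, 0.5, -0.5]
finger_gap: 86.8
```

{"name": "play_rows", "arguments": {"commands": [{"offset": [0, -1, 0.12], "rotation": [0, 0, 0], "gripper": 87}, {"offset": [0, -1, 0.12], "rotation": [0, 0, 0], "gripper": 87}, {"offset": [0, -1, 0.12], "rotation": [0, 0, 0], "gripper": 87}, {"offset": [0, -1, 0.12], "rotation": [0, 0, 0], "gripper": 87}]}}

```text
time: 22.3
eef_pos: [560.3, -66.6, 180.7]
eef_rot: [-0.059, 0.705, 0.057, 0.705]
force: [0.7, -0.0, 0.0]
finger_gap: 86.7
```

{"name": "play_rows", "arguments": {"commands": [{"offset": [0, -0.94, 0.13], "rotation": [0, 0, 0], "gripper": 87}, {"offset": [0, -0.94, 0.13], "rotation": [0, 0, 0], "gripper": 87}, {"offset": [0, -0.94, 0.13], "rotation": [0, 0, 0], "gripper": 87}, {"offset": [0, -0.94, 0.13], "rotation": [0, 0, 0], "gripper": 87}, {"offset": [0, -0.94, 0.13], "rotation": [0, 0, 0], "gripper": 87}, {"offset": [0, -0.94, 0.13], "rotation": [0, 0, 0], "gripper": 87}, {"offset": [0, -0.94, 0.13], "rotation": [0, 0, 0], "gripper": 87}]}}

```text
time: 23.0
eef_pos: [600.5, -194.7, 181.7]
eef_rot: [-0.06, 0.705, 0.061, 0.704]
force: [0.6, -0.3, 0.3]
finger_gap: 86.8
```

Run:
```python
from h import *
to((601.5,-198.5,25),99.65)
c=capture("wrist"); i=c["color"][:,:,::-1].copy()
x0,y0,w,h,f=190,120,170,130,4
i=cv2.resize(i[y0:y0+h,x0:x0+w],None,fx=f,fy=f,interpolation=cv2.INTER_CUBIC)
circ(c,i,(602.5,-199.3,54),28,(0,255,0),f,(x0,y0)); circ(c,i,(602.5,-199.3,0),28,(255,0,255),f,(x0,y0))
cv2.imwrite("pics/w16.png",i)
```

```text
t 23.0 pos [ 600.475 -194.701  181.669] yaw y 99.82182246507988 gap 86.82236992023562 q6 -2.2328633235251063
shares [ 1.044 -0.028  0.004] down err deg 0.14471851430834592
rot shares [ 0.001 -0.001 -0.001]
```

View pics/w16.png

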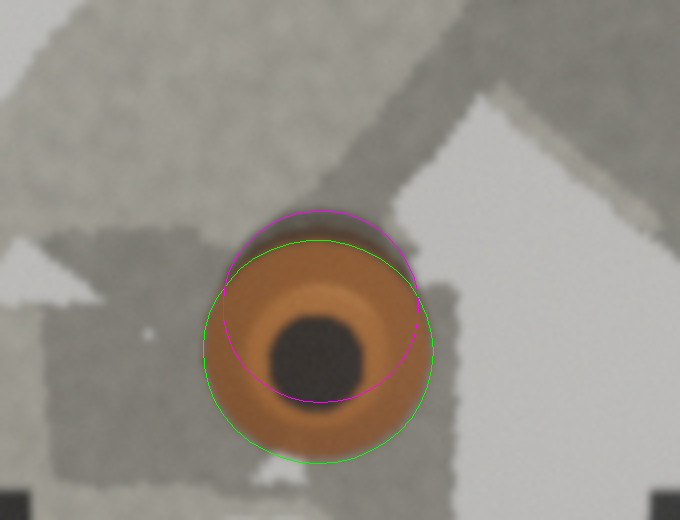

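{"name": "play_rows", "arguments": {"commands": [{"offset": [0.15, -0.03, 0.004], "rotation": [0, 0, 0], "gripper": 87}, {"offset": [0.35, -0.03, 0.004], "rotation": [0, 0, 0], "gripper": 87}, {"offset": [0.5, -0.03, 0.004], "rotation": [0, 0, 0], "gripper": 87}, {"offset": [0.5, -0.03, 0.004], "rotation": [0, 0, 0], "gripper": 87}, {"offset": [0.5, -0.03, 0.004], "rotation": [0, 0, 0], "gripper": 87}, {"offset": [0.5, -0.03, 0.004], "rotation": [0, 0, 0], "gripper": 87}]}}

```text
time: 23.65
eef_pos: [603.7, -201.5, 109.0]
eef_rot: [-0.061, 0.704, 0.06, 0.705]
force: [-0.3, -0.7, 0.1]
finger_gap: 87.1
```

Run:
```python
from h import *
to((601.5,-199,25),99.65)
c=capture("wrist"); i=c["color"][:,:,::-1].copy(); cv2.imwrite("pics/w17.png",i)
```

```text
t 23.65 pos [ 603.741 -201.452  108.976] yaw y 99.7498008267501 gap 87.11713534554741 q6 -2.238296745450915
shares [ 0.56   0.02  -0.013] down err deg 0.17010951826767445
rot shares [0.001 0.001 0.001]
```

View pics/w17.png

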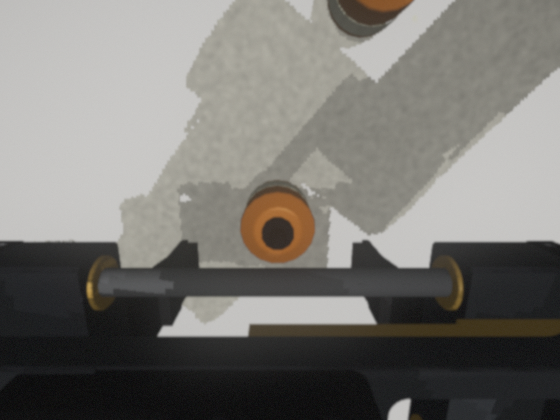

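{"name": "play_rows", "arguments": {"commands": [{"offset": [0.05, 0.014, -0.012], "rotation": [0, 0, 0], "gripper": 87}, {"offset": [0.18, 0.014, -0.012], "rotation": [0, 0, 0], "gripper": 87}, {"offset": [0.32, 0.014, -0.012], "rotation": [0, 0, 0], "gripper": 87}, {"offset": [0.45, 0.014, -0.012], "rotation": [0, 0, 0], "gripper": 87}, {"offset": [0.53, 0.014, -0.012], "rotation": [0, 0, 0], "gripper": 87}, {"offset": [0.55, 0.014, -0.012], "rotation": [0, 0, 0], "gripper": 87}, {"offset": [0.55, 0.014, -0.012], "rotation": [0, 0, 0], "gripper": 87}, {"offset": [0.55, 0.014, -0.012], "rotation": [0, 0, 0], "gripper": 87}]}}

```text
time: 24.5
eef_pos: [601.2, -200.0, 25.7]
eef_rot: [-0.06, 0.704, 0.059, 0.705]
force: [0.5, -0.3, -0.5]
finger_gap: 87.2
```

Run:
```python
from h import *
to((601.5,-199,25),99.65)
c=capture("wrist"); i=c["color"][:,:,::-1].copy(); cv2.imwrite("pics/w18.png",i)
```

```text
t 24.5 pos [ 601.193 -200.      25.745] yaw y 99.70924961667059 gap 87.1770595704105 q6 -2.2375011152749456
shares [0.005 0.006 0.003] down err deg 0.10248420757953657
rot shares [0. 0. 0.]
```

View pics/w18.png

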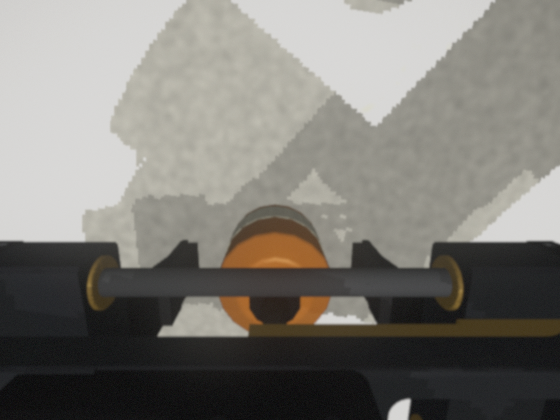

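Centred at column 275. Closing and lifting.

{"name": "play_rows", "arguments": {"commands": [{"offset": [0.005, 0, 0], "rotation": [0, 0, 0], "gripper": 75}, {"offset": [0.005, 0, 0], "rotation": [0, 0, 0], "gripper": 66}, {"offset": [0.005, 0, 0], "rotation": [0, 0, 0], "gripper": 62}, {"offset": [0.005, 0, 0], "rotation": [0, 0, 0], "gripper": 59}, {"offset": [0.005, 0, 0], "rotation": [0, 0, 0], "gripper": 56}, {"offset": [0.005, 0, 0], "rotation": [0, 0, 0], "gripper": 52}, {"offset": [0.005, 0, 0], "rotation": [0, 0, 0], "gripper": 46}, {"offset": [0.005, 0, 0], "rotation": [0, 0, 0], "gripper": 46}, {"offset": [0.005, 0, 0], "rotation": [0, 0, 0], "gripper": 46}, {"offset": [0.005, 0, 0], "rotation": [0, 0, 0], "gripper": 46}, {"offset": [0.005, 0, 0], "rotation": [0, 0, 0], "gripper": 46}], "squeeze": 25}}

```text
time: 25.65
eef_pos: [600.6, -199.7, 24.1]
eef_rot: [-0.06, 0.705, 0.06, 0.705]
force: [-0.8, -0.2, -0.1]
finger_gap: 55.0
```

{"name": "play_rows", "arguments": {"commands": [{"offset": [-0.05, 0, 0], "rotation": [0, 0, 0], "gripper": 46}, {"offset": [-0.15, 0, 0], "rotation": [0, 0, 0], "gripper": 46}, {"offset": [-0.3, 0, 0], "rotation": [0, 0, 0], "gripper": 46}, {"offset": [-0.45, 0, 0], "rotation": [0, 0, 0], "gripper": 46}, {"offset": [-0.6, 0, 0], "rotation": [0, 0, 0], "gripper": 46}, {"offset": [-0.75, 0, 0], "rotation": [0, 0, 0], "gripper": 46}, {"offset": [-0.88, 0, 0], "rotation": [0, 0, 0], "gripper": 46}, {"offset": [-0.9, 0, 0], "rotation": [0, 0, 0], "gripper": 46}, {"offset": [-0.9, 0, 0], "rotation": [0, 0, 0], "gripper": 46}, {"offset": [-0.9, 0, 0], "rotation": [0, 0, 0], "gripper": 46}]}}

```text
time: 26.65
eef_pos: [599.7, -199.1, 158.3]
eef_rot: [-0.059, 0.705, 0.06, 0.704]
force: [0.0, -0.7, -2.3]
finger_gap: 55.2
```

Run:
```python
from h import *
to((554,242,160),99.65)
c=capture("wrist"); i=c["color"][:,:,::-1].copy(); cv2.imwrite("pics/w19.png",i)
```

```text
t 26.65 pos [ 599.656 -199.15   158.314] yaw y 99.7117542208078 gap 55.180802096052744 q6 -2.23753467283734
shares [-0.008  2.95   0.196] down err deg 0.11754034401542511
rot shares [ 0.    -0.001 -0.   ]
```

View pics/w19.png

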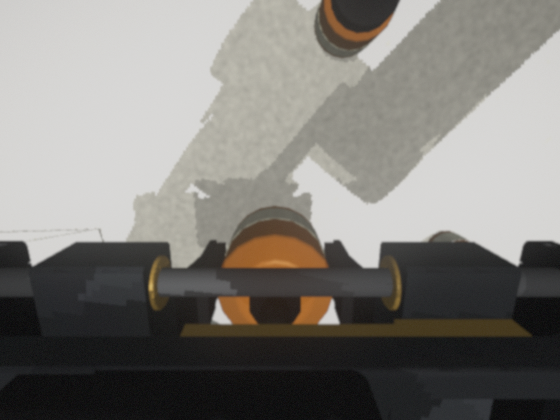

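{"name": "play_rows", "arguments": {"commands": [{"offset": [0, 0.1, 0.006], "rotation": [0, 0, 0], "gripper": 46}, {"offset": [0, 0.3, 0.02], "rotation": [0, 0, 0], "gripper": 46}, {"offset": [0, 0.5, 0.033], "rotation": [0, 0, 0], "gripper": 46}, {"offset": [0, 0.75, 0.05], "rotation": [0, 0, 0], "gripper": 46}, {"offset": [0, 1, 0.065], "rotation": [0, 0, 0], "gripper": 46}]}}

```text
time: 27.2
eef_pos: [583.6, -47.8, 158.1]
eef_rot: [-0.059, 0.705, 0.06, 0.704]
force: [0.4, 0.4, -1.4]
finger_gap: 55.3
```

{"name": "play_rows", "arguments": {"commands": [{"offset": [0, 0.25, 0.016], "rotation": [0, 0, 0], "gripper": 46}, {"offset": [0, 0.5, 0.033], "rotation": [0, 0, 0], "gripper": 46}, {"offset": [0, 0.75, 0.05], "rotation": [0, 0, 0], "gripper": 46}, {"offset": [0, 1, 0.065], "rotation": [0, 0, 0], "gripper": 46}]}}

```text
time: 27.6
eef_pos: [567.6, 101.8, 158.3]
eef_rot: [-0.06, 0.705, 0.06, 0.704]
force: [1.0, 0.3, -2.2]
finger_gap: 55.0
```

{"name": "play_rows", "arguments": {"commands": [{"offset": [0, 0.25, 0.016], "rotation": [0, 0, 0], "gripper": 46}, {"offset": [0, 0.5, 0.033], "rotation": [0, 0, 0], "gripper": 46}, {"offset": [0, 0.7, 0.045], "rotation": [0, 0, 0], "gripper": 46}, {"offset": [0, 0.85, 0.055], "rotation": [0, 0, 0], "gripper": 46}, {"offset": [0, 0.93, 0.06], "rotation": [0, 0, 0], "gripper": 46}, {"offset": [0, 0.95, 0.06], "rotation": [0, 0, 0], "gripper": 46}, {"offset": [0, 0.95, 0.06], "rotation": [0, 0, 0], "gripper": 46}, {"offset": [0, 0.95, 0.06], "rotation": [0, 0, 0], "gripper": 46}, {"offset": [0, 0.95, 0.06], "rotation": [0, 0, 0], "gripper": 46}]}}

```text
time: 28.5
eef_pos: [554.2, 240.2, 159.1]
eef_rot: [-0.059, 0.705, 0.059, 0.705]
force: [-0.1, 0.8, -1.6]
finger_gap: 55.1
```

Run:
```python
from h import *
to((553.3,242,57),99.65)
c=capture("wrist"); i=c["color"][:,:,::-1].copy(); cv2.imwrite("pics/w20.png",i)
```

```text
t 28.5 pos [554.217 240.163 159.054] yaw y 99.61787527090505 gap 55.147474843575736 q6 -1.514272241249534
shares [ 0.68   0.013 -0.004] down err deg 0.021456472902479568
rot shares [-0. -0.  0.]
```

View pics/w20.png

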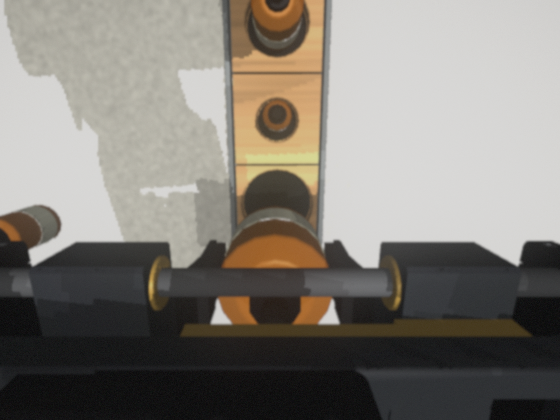

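{"name": "play_rows", "arguments": {"commands": [{"offset": [0.1, 0.008, -0.006], "rotation": [0, 0, 0], "gripper": 46}, {"offset": [0.25, 0.008, -0.006], "rotation": [0, 0, 0], "gripper": 46}, {"offset": [0.4, 0.008, -0.006], "rotation": [0, 0, 0], "gripper": 46}, {"offset": [0.53, 0.008, -0.006], "rotation": [0, 0, 0], "gripper": 46}, {"offset": [0.62, 0.008, -0.006], "rotation": [0, 0, 0], "gripper": 46}, {"offset": [0.67, 0.008, -0.006], "rotation": [0, 0, 0], "gripper": 46}, {"offset": [0.68, 0.008, -0.006], "rotation": [0, 0, 0], "gripper": 46}, {"offset": [0.68, 0.008, -0.006], "rotation": [0, 0, 0], "gripper": 46}, {"offset": [0.68, 0.008, -0.006], "rotation": [0, 0, 0], "gripper": 46}]}}

```text
time: 29.45
eef_pos: [553.7, 242.5, 58.0]
eef_rot: [-0.06, 0.704, 0.06, 0.705]
force: [0.6, 0.3, -1.2]
finger_gap: 55.3
```

Run:
```python
from h import *
to((553.3,242,33),99.65)
for n,(x0,y0,w,h,f) in dict(scene=(330,100,130,100,6),wrist=(180,120,200,150,4)).items():
    c=capture(n); i=c["color"][y0:y0+h,x0:x0+w,::-1].copy(); i=cv2.resize(i,None,fx=f,fy=f,interpolation=cv2.INTER_CUBIC)
    cv2.imwrite(f"pics/{n}21.png",i)
```

```text
t 29.45 pos [553.664 242.521  58.014] yaw y 99.70664979128027 gap 55.303394770124896 q6 -1.5119978953628928
shares [ 0.167 -0.003 -0.003] down err deg 0.1094734327713804
rot shares [ 0.     0.001 -0.   ]
```

View pics/wrist21.png

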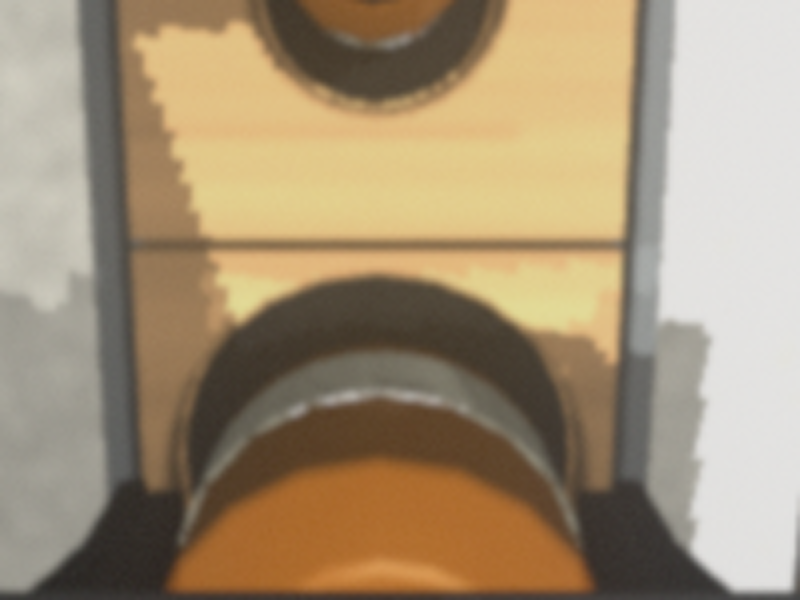

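View pics/scene21.png

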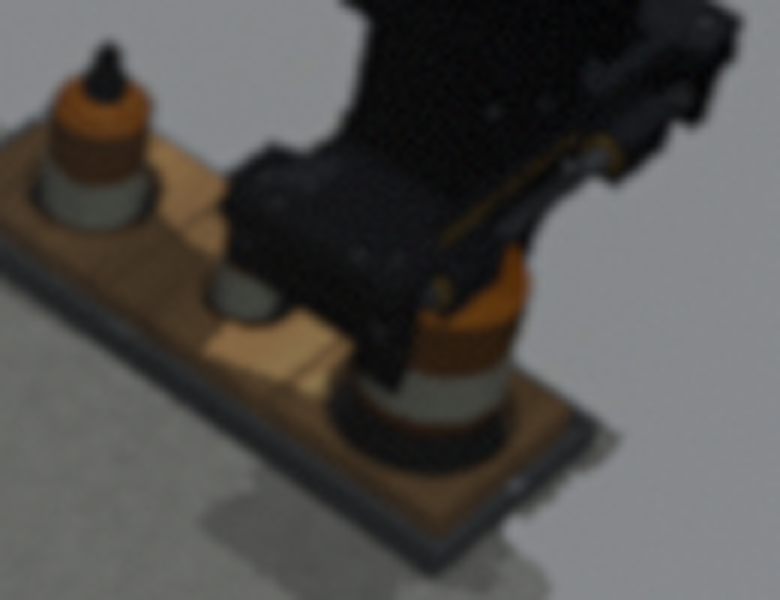

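{"name": "play_rows", "arguments": {"commands": [{"offset": [0, 0, -0.006], "rotation": [0, 0, 0], "gripper": 46}, {"offset": [0.03, 0, -0.006], "rotation": [0, 0, 0], "gripper": 46}, {"offset": [0.06, 0, -0.006], "rotation": [0, 0, 0], "gripper": 46}, {"offset": [0.09, 0, -0.006], "rotation": [0, 0, 0], "gripper": 46}, {"offset": [0.115, 0, -0.006], "rotation": [0, 0, 0], "gripper": 46}, {"offset": [0.135, 0, -0.006], "rotation": [0, 0, 0], "gripper": 46}, {"offset": [0.15, 0, -0.006], "rotation": [0, 0, 0], "gripper": 46}, {"offset": [0.15, 0, -0.006], "rotation": [0, 0, 0], "gripper": 46}, {"offset": [0.15, 0, -0.006], "rotation": [0, 0, 0], "gripper": 46}]}}

```text
time: 30.45
eef_pos: [552.0, 242.2, 34.6]
eef_rot: [-0.06, 0.705, 0.06, 0.705]
force: [-0.4, -0.8, -1.5]
finger_gap: 55.1
```

Run:
```python
from h import *
for k in range(5): s=get_state(); print(s["eef_pos"],s["force"]); c=capture("wrist")
x0,y0,w,h,f=180,120,200,150,4
i=cv2.resize(c["color"][y0:y0+h,x0:x0+w,::-1].copy(),None,fx=f,fy=f,interpolation=cv2.INTER_CUBIC)
cv2.imwrite("pics/w22.png",i)
```

```text
[552.044 242.226  34.573] [-0.431 -0.83  -1.516]
[552.101 242.265  34.703] [ 0.891  0.713 -1.703]
[552.192 242.274  34.784] [-0.613 -0.02  -2.524]
[552.153 242.29   34.813] [-0.078  0.148 -1.773]
[552.14  242.264  34.82 ] [-0.36   0.19  -2.097]
```

View pics/w22.png

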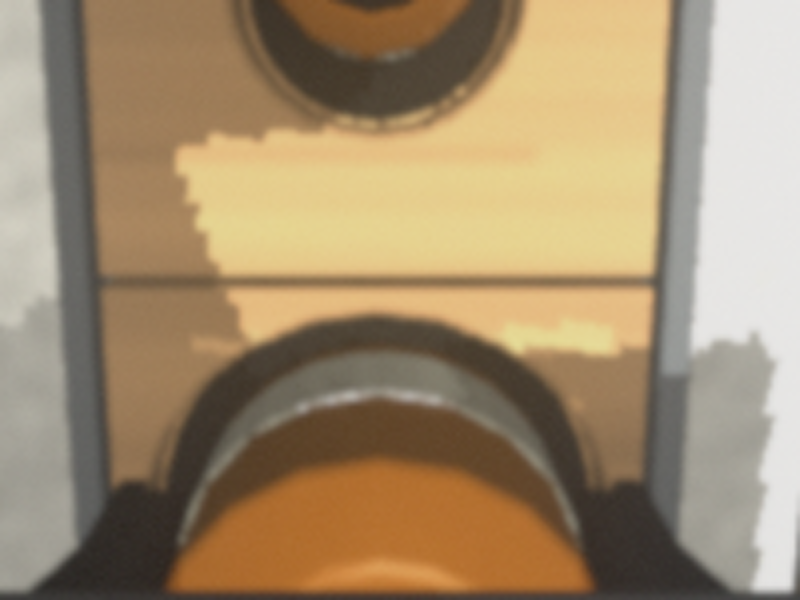

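{"name": "play_rows", "arguments": {"commands": [{"offset": [0.004, 0, 0], "rotation": [0, 0, 0], "gripper": 46}, {"offset": [0.008, 0, 0], "rotation": [0, 0, 0], "gripper": 46}, {"offset": [0.012, 0, 0], "rotation": [0, 0, 0], "gripper": 46}, {"offset": [0.016, 0, 0], "rotation": [0, 0, 0], "gripper": 46}, {"offset": [0.016, 0, 0], "rotation": [0, 0, 0], "gripper": 46}, {"offset": [0.016, 0, 0], "rotation": [0, 0, 0], "gripper": 46}]}}

```text
time: 31.3
eef_pos: [552.0, 242.2, 32.2]
eef_rot: [-0.06, 0.705, 0.06, 0.705]
force: [-1.0, -0.0, -1.5]
finger_gap: 55.3
```

Run:
```python
from h import *
for k in range(5): s=get_state(); print(s["eef_pos"],s["force"]); c=capture("wrist")
```

```text
[551.995 242.203  32.171] [-1.021 -0.037 -1.475]
[551.983 242.227  32.186] [ 0.823  0.015 -2.509]
[551.992 242.214  32.187] [-0.096 -0.267 -2.121]
[551.94  242.199  32.159] [ 0.448  0.248 -2.786]
[551.996 242.235  32.215] [ 0.357  0.002 -2.262]
```

Still −2.2 N, so the bottle is just short of the floor. Lowering another half to one millimetre at a time.

{"name": "play_rows", "arguments": {"commands": [{"offset": [0.003, 0, 0], "rotation": [0, 0, 0], "gripper": 46}, {"offset": [0.005, 0, 0], "rotation": [0, 0, 0], "gripper": 46}, {"offset": [0.005, 0, 0], "rotation": [0, 0, 0], "gripper": 46}, {"offset": [0.005, 0, 0], "rotation": [0, 0, 0], "gripper": 46}]}}

```text
time: 31.95
eef_pos: [552.1, 242.2, 32.1]
eef_rot: [-0.06, 0.704, 0.06, 0.705]
force: [-1.1, -0.6, 5.9]
finger_gap: 55.2
```

Run:
```python
from h import *
for k in range(5): s=get_state(); print(s["eef_pos"],s["force"]); c=capture("wrist")
```

```text
[552.056 242.222  32.095] [-1.097 -0.593  5.915]
[552.033 242.255  32.09 ] [-2.196 -0.236  5.739]
[552.033 242.223  32.094] [-1.925 -0.821  5.592]
[552.036 242.243  32.09 ] [-1.53  -0.379  6.427]
[552.026 242.256  32.07 ] [-2.351 -0.828  5.52 ]
```

Firm floor contact (+6 N). Easing up slightly, then releasing.

{"name": "play_rows", "arguments": {"commands": [{"offset": [-0.003, 0, 0], "rotation": [0, 0, 0], "gripper": 46}, {"offset": [-0.003, 0, 0], "rotation": [0, 0, 0], "gripper": 46}, {"offset": [-0.003, 0, 0], "rotation": [0, 0, 0], "gripper": 57}, {"offset": [-0.003, 0, 0], "rotation": [0, 0, 0], "gripper": 61}, {"offset": [-0.003, 0, 0], "rotation": [0, 0, 0], "gripper": 68}, {"offset": [-0.003, 0, 0], "rotation": [0, 0, 0], "gripper": 78}, {"offset": [-0.003, 0, 0], "rotation": [0, 0, 0], "gripper": 87}, {"offset": [-0.003, 0, 0], "rotation": [0, 0, 0], "gripper": 87}, {"offset": [-0.1, 0, 0], "rotation": [0, 0, 0], "gripper": 87}, {"offset": [-0.3, 0, 0], "rotation": [0, 0, 0], "gripper": 87}, {"offset": [-0.6, 0, 0], "rotation": [0, 0, 0], "gripper": 87}, {"offset": [-0.9, 0, 0], "rotation": [0, 0, 0], "gripper": 87}, {"offset": [-1, 0, 0], "rotation": [0, 0, 0], "gripper": 87}, {"offset": [-1, 0, 0], "rotation": [0, 0, 0], "gripper": 87}]}}

```text
time: 33.6
eef_pos: [554.2, 242.8, 186.0]
eef_rot: [-0.059, 0.702, 0.06, 0.708]
force: [0.7, 0.0, -0.5]
finger_gap: 87.0
```

{"name": "play_rows", "arguments": {"commands": [{"offset": [-0.3, 0, -0.8], "rotation": [0, 0, 0], "gripper": 87}, {"offset": [-0.3, 0, -0.8], "rotation": [0, 0, 0], "gripper": 87}, {"offset": [-0.3, 0, -0.8], "rotation": [0, 0, 0], "gripper": 87}, {"offset": [-0.3, 0, -0.8], "rotation": [0, 0, 0], "gripper": 87}, {"offset": [-0.3, 0, -0.8], "rotation": [0, 0, 0], "gripper": 87}, {"offset": [-0.3, 0, -0.8], "rotation": [0, 0, 0], "gripper": 87}]}}

```text
time: 34.2
eef_pos: [434.7, 222.0, 225.9]
eef_rot: [-0.06, 0.705, 0.06, 0.705]
force: [1.1, -0.4, 0.1]
finger_gap: 87.0
```

Run:
```python
from h import *
s=get_state(); print(s["time"],s["eef_pos"],s["force"])
for n in("scene","top"):
    c=capture(n); cv2.imwrite(f"pics/{n}23.png",c["color"][:,:,::-1])
i=cv2.imread("pics/scene23.png")[90:210,290:450]; cv2.imwrite("pics/s23c.png",cv2.convertScaleAbs(cv2.resize(i,None,fx=5,fy=5,interpolation=cv2.INTER_CUBIC),alpha=1.5))
```

```text
34.2 [434.666 222.04  225.909] [ 1.053 -0.351  0.108]
```

View pics/s23c.png

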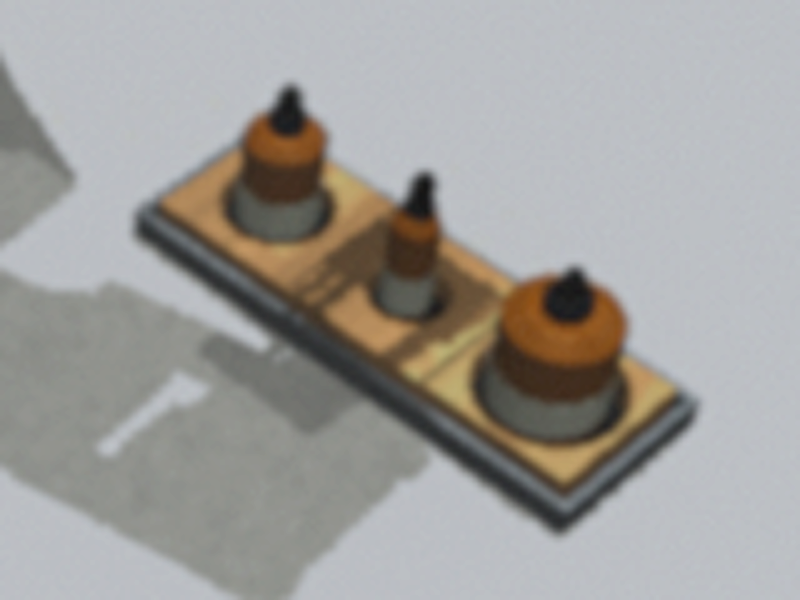

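View pics/top23.png

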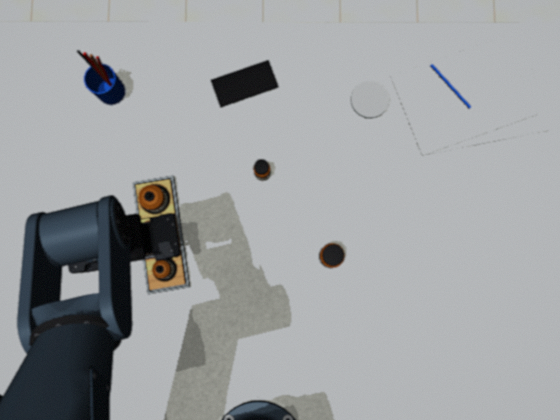

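View pics/scene23.png

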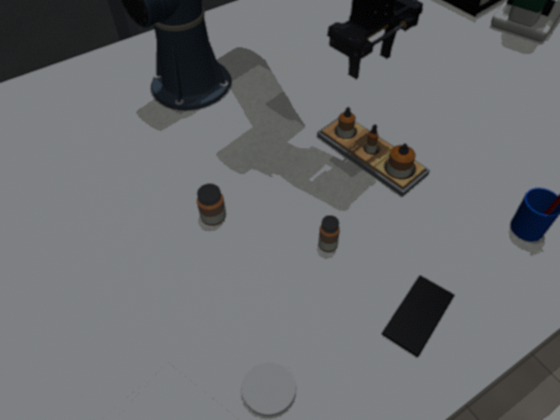

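Run:
```python
from h import *
c=capture("scene")
for n,p in dict(M=(393.5,214.5),S=(472.5,228.3),L=(552.5,242.2)).items():
    q=(proj(c,[(*p,8),(*p,64),(*p,92)])-(290,90)+.5)*5-.5; d=q[2]-q[0]; print(n,q.ravel(),-d[0]/d[1])
i=cv2.convertScaleAbs(cv2.resize(c["color"][105:165,345:395,::-1],None,fx=10,fy=10,interpolation=cv2.INTER_CUBIC),alpha=1.5)
cv2.imwrite("pics/s24.png",i)
```

```text
M [273.406 226.261 283.673 137.945 289.108  91.196] 0.11625912016340272
S [400.888 312.189 416.543 224.379 424.846 177.812] 0.1782863989729309
L [538.329 404.981 560.155 317.955 571.753 271.711] 0.2507998979272973
```

View pics/s24.png

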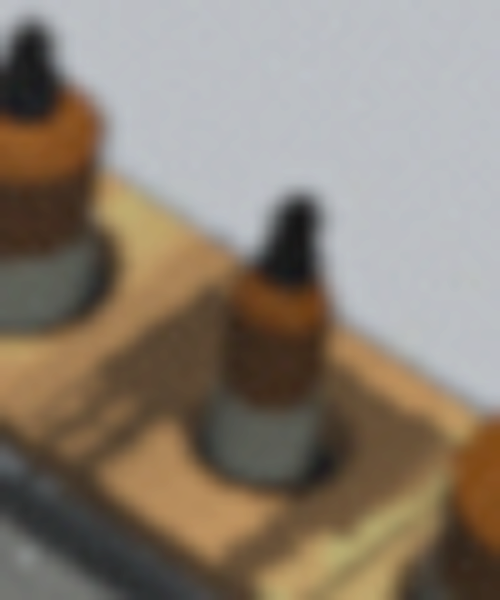

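Tip positions match those of upright bottles on the hole floors to about 1 px. The gripper is well clear, so I'm handing in.

```bash
python3 -c "
from rig import *
print(finish_job())"
```

```text
the job is handed in; nothing more can be done
None
```

All three dropper bottles are standing upright in the caddy: the medium in the medium hole, the small in the small hole and the large in the large hole. I gripped each 44 mm up, lowered it until the force reading showed it on the hole floor, then released it. The job was handed in at about 34 s of robot time.

- **Final pictures:** the bottle tips match upright bottles on the hole floors to about 1 px. Both screw-cap bottles look unmoved, nothing fell, and the gripper is about 13 cm above the bottle tops.
- **Camera disagreement:** the wrist and scene views put the holes 2–3 mm further toward −x than the top view. I shifted each set-down by about 1–3 mm to allow for it.
- **Floor contact:** the large bottle pressed the floor with about 6 N before I eased off. For the small bottle the force change was only about 1 N, close to the sensor noise, so I also went by its expected resting height.

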